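Tilt one gudgeon pin out of its tube and lay it in the V block

TASK

Pick up the open clear tube, and tip its mouth down slowly until the first piston pin has slid about a third of its length out of the mouth; stop it there and lay the tube back in the V stand with that pin still sticking out. Then draw this pin out and lay it in the groove of the V block at the front of the bench, ready for measuring. Neither pin may fall, the second pin must stay in the tube, and the other things on the bench stay where they are.

Things in the scene. Friction and masses are not known exactly. Their poses are not given: they have to be found in the camera images.
- tube_center (a point): Clear plastic tube, 185 mm long, 32 mm outside, 24.6 mm bore, blue 36 mm plug at the closed end; 0.09 kg, 0.36 kg with both pins. Point: on its axis at mid-length; x runs along it to the open mouth; z up. At first it lies level in the V stand, axis 57 mm above the bench; its middle 75 mm, between the V heads, is free to be grasped across from above.
- tube_mouth (a point): Centre of the tube's open mouth, 92.5 mm along x from its centre point (the bore's floor is 85.5 mm the other way). The pins start to slide once the mouth is tipped down by somewhere between 12 and 25 degrees (friction varies), slowly at first and faster the steeper the tube is, and stop when it is levelled; a brisk jerk of the tube shifts them too.
- pin_1_center (a point): First piston (gudgeon) pin, next to the mouth: plain hollow steel cylinder, 22 mm diameter, 75 mm long, 0.11 to 0.16 kg. Point: its centre; x runs along its axis, towards the mouth at first. With this point 55 mm from the tube's centre point its end is flush with the mouth; at 80 mm a third of it sticks out.
- pin_2_center (a point): Second piston pin, same as the first, lying behind it at the closed end of the bore. Point: its centre; x along its axis.
- stand_seat (a point): Grey V stand fixed to the bench: bar 150 x 56 x 10 mm with two rubber-lined V heads, 20 mm long, 48 mm across, tops 56 mm high, 50 mm either side of its middle along x. Point: where the middle of the tube's axis lies when it rests in both Vs, 57 mm above the bench; x runs along the Vs, to the side where the mouth points at first; z up.
- v_groove (a point): Steel V block at the front of the bench, 40 mm long along the groove, 45 wide, 36 high, standing loose, 0.36 kg; groove 32 mm wide, right through its top. Point: where a pin's axis lies when it rests in the groove, 35 mm above the bench, at the block's mid-length; x runs along the groove, z up. A pin overhangs the block at both ends.
- tube_cap: Blue ribbed screw cap of the tube, 37 mm diameter, 17 mm high, on the bench; origin at the centre of its underside. Leave it.
- feeler_gauge: Closed feeler gauge lying flat, 104 x 13 x 13 mm, steel; origin at the centre of its underside. Leave it.
- caliper: Slide caliper lying flat, 232 mm long, 11 mm high; origin at the centre of its underside. Leave it.
Mind the look-alikes: they are no part of the job. What is meant by the part that bears v_groove is not blue, green or pink, and is the larger of those in its own colour.

How it is judged:
On the way, in this order (a step that is already met when the one before it is completed fails the run):
1. the tube is lifted off the V stand and its mouth tipped down (height (world z) of tube_center above 0.075 m and angle between tube_center's own x axis and vertical above 1.6308 rad).
2. the first pin has been stopped with 15 to 45 mm of it sticking out of the mouth (x of pin_1_center in the frame of tube_center between 0.07 and 0.1 m and x of pin_2_center in the frame of tube_center between -0.055 and 0.056 m and distance between pin_2_center and tube_center below 0.058 m), for 0.3 s.
3. the tube lies back in both Vs of the stand, with the first pin still sticking out 15 to 45 mm (all of step 2 and distance between tube_center and stand_seat below 0.03 m and z of tube_center in the frame of stand_seat between -0.004 and 0.004 m and y of tube_center in the frame of stand_seat between -0.004 and 0.004 m and angle between the x axis of tube_center and the x axis of stand_seat, either way round below 0.06 rad), for 0.2 s.
At the end, for the whole second after the job is handed in: Tube at rest in both Vs of the stand (seated within 4 mm, within 30 mm of its middle), second pin wholly inside it; first pin at rest along the groove of the upright V block (seated within 4 mm, middle within 18 mm of the block's middle) (distance between tube_center and stand_seat below 0.03 m and z of tube_center in the frame of stand_seat between -0.004 and 0.004 m and y of tube_center in the frame of stand_seat between -0.004 and 0.004 m and angle between the x axis of tube_center and the x axis of stand_seat, either way round below 0.06 rad and x of pin_2_center in the frame of tube_center between -0.055 and 0.056 m and distance between pin_2_center and tube_center below 0.058 m and x of pin_1_center in the frame of v_groove between -0.018 and 0.018 m and y of pin_1_center in the frame of v_groove between -0.004 and 0.004 m and z of pin_1_center in the frame of v_groove between -0.004 and 0.004 m and angle between the x axis of pin_1_center and the x axis of v_groove, either way round below 0.08 rad and angle between v_groove's own z axis and vertical below 0.05 rad and linear speed of each of pin_1, tube below 0.02 m/s); the robot touches nothing.
It fails at once if a pin falls onto the bench (height (world z) of any of pin_1_center, pin_2_center below 0.024 m).
It fails at once if the first pin slides more than 50 mm out of the mouth while the tube is off its stand (x of pin_1_center in the frame of tube_center above 0.105 m and height (world z) of tube_center above 0.075 m).
It fails at once if the second pin comes out of the mouth (x of pin_2_center in the frame of tube_center above 0.058 m).
It fails at once if a bystander (cap, feeler gauge, caliper) is moved more than 30 mm (distance of any of tube_cap, feeler_gauge, caliper from where it was at the start of the episode above 0.03 m).
It also fails if it takes over 67 s, if anything falls off the work surface, if the arm or the gripper's body presses on something with over 40 N, if the wrist force passes 120 N, or if a joint passes its speed limit or range.

ROBOT

A 6-joint arm with a two-finger parallel gripper is mounted at the origin on a cart in front of the work surface, level with it; the furniture and walls round the work are solid. World frame = base frame: x ahead of the robot, y to its left, z up, the work surface at z = 0. Lengths are in m, angles in rad, forces in N, time in s.
With the tool pointing down it reaches from about 0.35 to 0.775 m from the base axis. Payload 5.5 kg.
Tool frame: the origin (TCP) lies at the very end of the fingers, on their centre line; the grasp point (between the pads) lies 19 mm behind it; x points along the fingers, y is the direction in which the jaws open and shut, and the axes are right-handed (so a half turn about x gives the same grasp; the last joint's range is limited). The gripper opens to 85 mm and grips with 20 to 120 N. Pads are 22 mm wide; open, the fingers measure 114 mm over their backs; the gripper's body (76 mm by 85 mm) begins 54 mm behind the grasp point. The pads swing forward as they close: fully open they stand 13 mm farther back than shut.
Start: joints at [-1.336, 0.313, 0.046, 1.304, 0, 1.431], TCP at [0.21, -0.535, 0.231] pointing down, gripper open.
Joint ranges: [-2.76, 2.76], [-0.86, 1.69], [-1.03, 1.26], [-2.2, 2.34], [-1.47, 1.5], [-3.14, 3.14]. Speed limits (rad/s): [2.57, 2.57, 3.14, 3.14, 3.14, 3.14].

INTERFACE

Orientations are given as a unit quaternion [w, x, y, z].
In Python, from workcell import readout, cams, env, finder gives the robot as it stands.
- The arm moves only by the tool drive_tool, never from a script. Its argument "moves" is a list that holds one entry, the list of rows, each a list of 7 numbers: the shift along the tool's x, y, z in m, then the turn, a rotation vector about the tool's x, y, z in rad, then the closure in counts, from 0 (fully open) to 255 (shut). A call has exactly 5 rows; each row is the pose to reach, as a shift and turn from the pose measured when the call began, along the tool's axes at that moment; what a row does not reach only later rows make up. A row lasts 1/8 s, in which the tool goes at most 62.5 mm and 10.7 degrees, less where a joint would pass 70% of its speed; a pose out of reach is approached as far as the arm can. A call with a gripper value outside its range is refused whole. The fingers move at their own pace and stop on an object; "squeeze" is the grip in N (left out, the last holds). Time passes only in rows, so rows that repeat a pose let the fingers close, or fill a call up. It gives the time, the measured TCP pose, the force and the opening at its end, in the units of the state.
- readout.get_state(): the state, without advancing time (a new reading comes with each control period).
- cams.read_camera(name): name is "side" or "top" or "wrist"; returns the picture (400x640x3 uint8, blue, green, red); there is no depth.
- cams.camera_params(name): a dict with "mtx" (3x3 intrinsics, pixels), "dist" ([k1, k2, p1, p2, k3] as OpenCV has them; the pictures are not rectified), "R" (3x3) and "t" (3): a world point X has camera coordinates R X + t; the wrist camera has in their place "mount" (4x4, takes a point from camera to tool coordinates, whose origin is the TCP and whose axes are the tool frame's). Camera axes: x right, y down, z forward; pixel columns grow to the right and rows downward; lengths in m; the calibration is good to about 2 mm. A picture is of the moment at which its call begins: read the wrist's pose just before it. camera_params takes no time and is no camera call.
- env.hand_in(): hands the job in, once; it reports no verdict.
Trained networks look in the newest picture that a camera, given by its name, has taken for a name from the list of things; names that differ only in an ending like _2 or _b are one class to them, and where a whole thing is asked for, a point or a joint stands for the part that bears it (a point fixed in the world has none). Each returns a list of dicts, best first, with "conf" (0 to 1); they miss things now and then, are a little off and sometimes report something else, mostly with a low value. They report only what shows in the picture. A call takes as long as a camera call. They do not tell look-alikes from the thing itself.
- finder.regions_of(camera, name): "pixels" (400x640 bool, what is visible of it) and "point" ([column, row] in pixels, amid what is visible of it).
The state is a dict: "clock": time; "joint_pos": joint angles; "qvel": joint speeds; "tau": joint torques, N m; "tcp_pos": TCP position; "orientation": TCP orientation; "wrist_force": force on the tool from outside, world axes, zero at the start; "ft_torque": the same for the moment, N m; "finger_gap": finger opening in m.
Only numpy, scipy, OpenCV 4.12 (cv2) and the standard library are available. Lean on these libraries where they do the work, as an engineer would, in place of code of your own. Each camera call takes 0.05 s, during which the arm holds its last target.

## Working session

There is one attempt and no reset: what is moved stays moved. The work goes in short steps, Python scripts to look and compute and a tool call to move; the robot and the scene stay as the last step left them, time stands still between calls to the robot, and variables do not carry over. Pictures are saved under pics/ and viewed, and the job is handed in when it is done.

Besides the shell and the picture viewer there is one more tool, called as a command line: name --argument value ..., lists and objects as JSON in quotes. drive_tool: Moves the arm, as the interface text tells. Its arguments: {"type":"object","properties":{"moves":{"type":"array"},"squeeze":{"type":"number"}},"required":["moves"]}

```bash
mkdir -p pics; ls; cat > h.py <<'E'
import numpy as np, cv2
from workcell import readout, cams, env, finder
from scipy.spatial.transform import Rotation as Ro
def rot(q): return Ro.from_quat([q[1],q[2],q[3],q[0]]).as_matrix()
def st(): return readout.get_state()
def cam(name, s=None):
    p=cams.camera_params(name)
    K=np.array(p['mtx']);d=np.array(p['dist'],float)
    if 'mount' in p:
        M=np.array(p['mount']); s=s or st()
        T=np.eye(4);T[:3,:3]=rot(s['orientation']);T[:3,3]=s['tcp_pos']
        W=T@M; R=W[:3,:3].T; t=-R@W[:3,3]
    else: R=np.array(p['R']);t=np.array(p['t']).ravel()
    return K,d,R,t
def proj(c,X):
    K,d,R,t=c
    return cv2.projectPoints(np.atleast_2d(np.array(X,float)),cv2.Rodrigues(R)[0],t,K,d)[0].reshape(-1,2)
def ray(c,uv):
    K,d,R,t=c
    n=cv2.undistortPoints(np.array(uv,float).reshape(-1,1,2),K,d).reshape(-1,2)
    D=np.c_[n,np.ones(len(n))]@R
    return -R.T@t, D/np.linalg.norm(D,axis=1,keepdims=True)
def atz(c,uv,z):
    o,D=ray(c,uv); return o+D*((z-o[2])/D[:,2])[:,None]
E
python3 - <<'E'
from h import *
for n in ['side','top','wrist']:
    s=st(); im=cams.read_camera(n); cv2.imwrite(f'pics/{n}0.png',im)
    K,d,R,t=cam(n,s); print(n,K.round(1).tolist(),d.round(3).tolist(),(-R.T@t).round(3),R.round(2).tolist())
print(s)
E
```

```text
pics
side [[363.1, 0.0, 322.5], [0.0, 363.1, 198.0], [0.0, 0.0, 1.0]] [0.011, 0.0, 0.0, 0.0, 0.0] [0.149 0.998 0.472] [[-0.92, -0.4, -0.03], [-0.13, 0.36, -0.93], [0.38, -0.85, -0.38]]
top [[474.6, 0.0, 311.2], [0.0, 474.6, 197.8], [0.0, 0.0, 1.0]] [-0.046, 0.0, 0.0, 0.0, 0.0] [0.485 0.048 1.692] [[0.01, -1.0, -0.01], [-1.0, -0.01, -0.05], [0.05, 0.01, -1.0]]
wrist [[353.9, 0.0, 317.9], [0.0, 353.9, 197.7], [0.0, 0.0, 1.0]] [-0.012, 0.0, 0.0, 0.0, 0.0] [ 0.277 -0.51   0.374] [[0.37, -0.93, -0.0], [-0.89, -0.35, 0.28], [-0.26, -0.1, -0.96]]
{'clock': 0.1, 'joint_pos': array([-1.33562042e+00,  3.13922703e-01,  4.51154543e-02,  1.30358170e+00,
       -1.32747323e-05,  1.43118498e+00]), 'qvel': array([-0.00169118, -0.00292343,  0.00403941, -0.00103737, -0.00097769,
       -0.00309251]), 'tau': array([ 2.23448966e-03, -4.81726849e+01,  2.99244243e+01,  1.28367869e-02,
       -1.52795342e-04, -1.17711153e-05]), 'tcp_pos': array([ 0.21037141, -0.53466551,  0.23050885]), 'orientation': array([-0.13117089, -0.69469575, -0.13229531,  0.69475892]), 'wrist_force': array([-0.18995554,  0.20414117, -0.61735266]), 'ft_torque': array([ 0.0045661 , -0.01153547,  0.02888753]), 'finger_gap': 0.08546179656921013}
```

View pics/top0.png

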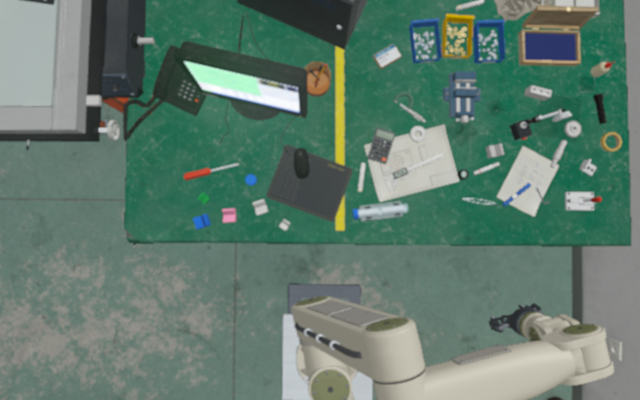

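View pics/side0.png

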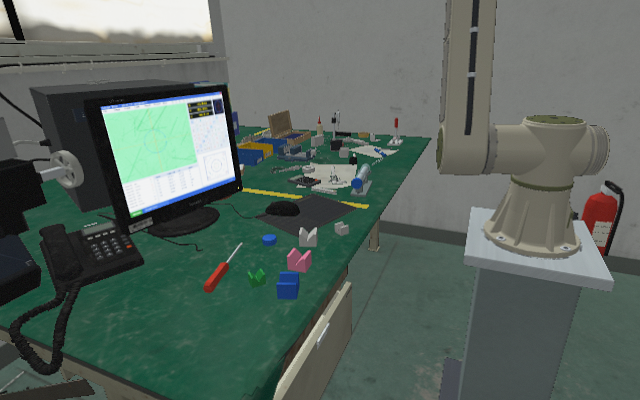

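View pics/wrist0.png

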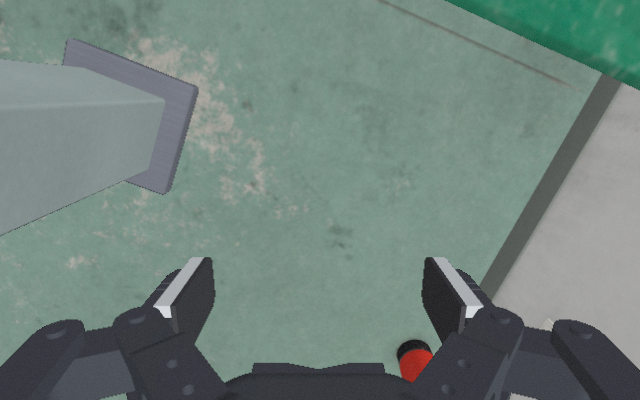

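```bash
python3 - <<'E'
from h import *
im=cv2.imread('pics/top0.png')
a=im[170:250,170:300]; b=im[180:240,335:425]
cv2.imwrite('pics/c1.png',np.vstack([cv2.resize(a,(650,290),interpolation=3),cv2.resize(b,(650,310),interpolation=3)]))
im=cv2.imread('pics/side0.png')
cv2.imwrite('pics/c2.png',cv2.resize(im[150:310,200:400],(750,600),interpolation=3))
for c in ['top','side']:
    cams.read_camera(c)
    for n in ['tube_center','stand_seat','v_groove','pin_1_center','tube_cap','caliper','feeler_gauge']:
        try:
            r=finder.regions_of(c,n)
            print(c,n,[(round(float(x['conf']),2),np.round(x['point']).tolist(),int(x['pixels'].sum())) for x in r][:6])
        except Exception as e: print(n,e)
print(st()['clock'])
E
```

```text
top tube_center [(0.56, [377.0, 213.0], 534)]
top stand_seat [(0.59, [385.0, 204.0], 229)]
top v_groove [(0.55, [262.0, 208.0], 154), (0.51, [230.0, 216.0], 119), (0.46, [204.0, 193.0], 80), (0.44, [200.0, 221.0], 182)]
top pin_1_center []
top tube_cap []
top caliper [(0.73, [402.0, 169.0], 428)]
top feeler_gauge [(0.53, [365.0, 176.0], 121), (0.38, [382.0, 214.0], 532)]
side tube_center [(0.51, [360.0, 174.0], 268)]
side stand_seat [(0.75, [364.0, 188.0], 248)]
side v_groove [(0.83, [308.0, 238.0], 339), (0.82, [289.0, 282.0], 551), (0.76, [297.0, 261.0], 483), (0.68, [257.0, 277.0], 248)]
side pin_1_center []
side tube_cap [(0.63, [269.0, 240.0], 146)]
side caliper [(0.42, [337.0, 181.0], 127)]
side feeler_gauge [(0.48, [322.0, 190.0], 120)]
0.95
```

View pics/c1.png

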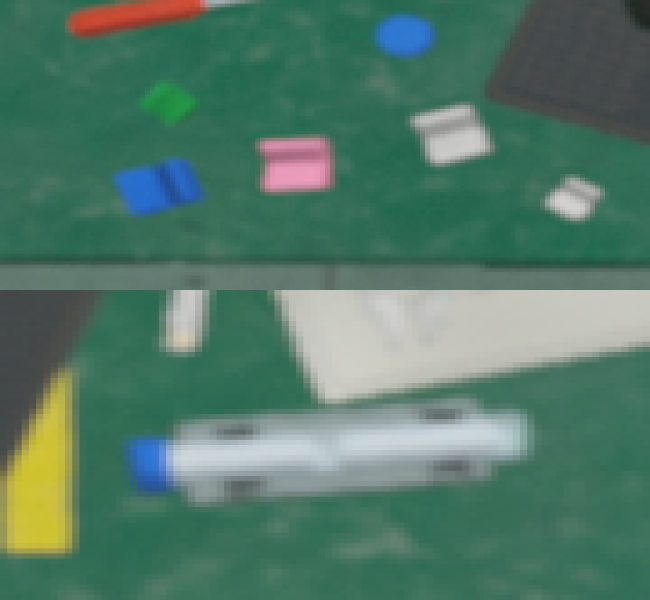

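View pics/c2.png

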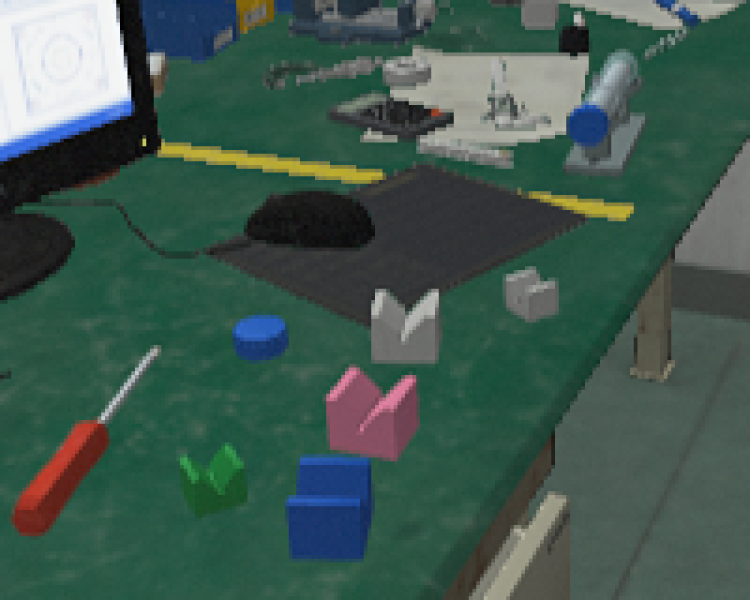

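```bash
python3 - <<'E'
from h import *
c=cam('top')
print(atz(c,[[353.5,213.9],[408,208]],.057))
print(atz(c,[[353.5,213.9],[408,208]],.067))
im=cams.read_camera('top')
r=finder.regions_of('top','v_groove')[0]
import numpy as np
ys,xs=np.nonzero(r['pixels']);print(xs.min(),xs.max(),ys.min(),ys.max(),xs.mean(),ys.mean())
print(atz(c,[[xs.mean(),ys.mean()]],.03))
# rects
print(cv2.minAreaRect(np.c_[xs,ys].astype(np.float32)))
E
```

```text
[[ 0.5108087  -0.08610511  0.057     ]
 [ 0.53279564 -0.2739596   0.057     ]]
[[ 0.51065186 -0.08528703  0.067     ]
 [ 0.53250431 -0.27199248  0.067     ]]
253 266 199 213 259.7887323943662 206.0281690140845
[[0.53577525 0.24028868 0.03      ]]
((260.03448486328125, 205.91378784179688), (12.99933910369873, 11.423661231994629), 66.80140686035156)
```

```bash
cat >> h.py <<'E'
def Rtool(camyaw, tip=0.0):
    """tool down, camera side horizontal dir at camyaw; tip: rotate about jaw axis so camera side goes down"""
    s0=np.array([np.cos(camyaw),np.sin(camyaw),0]); d=np.array([0,0,-1.])
    return s0,d
def info():
    s=st(); R=rot(s['orientation']); return s,R
def plan(p,R1,s=None):
    s=s or st(); R0=rot(s['orientation'])
    dp=R0.T@(np.array(p)-s['tcp_pos']); rv=Ro.from_matrix(R0.T@R1).as_rotvec()
    return dp.round(4).tolist(), rv.round(4).tolist()
E
python3 - <<'E'
from h import *
s,R=info(); print(R.round(3)); print(np.array(cams.camera_params('wrist')['mount']).round(4).tolist())
# camera side = ? z axis
sg=1
for yaw in [-30,-83.3]:
    a=np.radians(yaw); z=np.array([np.cos(a),np.sin(a),0]); x=np.array([0,0,-1.])
    # determine sign
    M=np.array(cams.camera_params('wrist')['mount']); sg=np.sign(M[2,3])
    z=z*sg; y=np.cross(z,x); R1=np.c_[x,y,z]
    print(yaw,plan([0.522,-0.18,0.22],R1))
E
```

```text
[[ 0.     0.366 -0.931]
 [-0.    -0.931 -0.366]
 [-1.     0.    -0.   ]]
[[-0.001, -0.2813, 0.9596, -0.1437], [1.0, 0.0011, 0.0014, 0.001], [-0.0015, 0.9596, 0.2813, -0.071], [0.0, 0.0, 0.0, 1.0]]
-30 ([0.0113, -0.2165, -0.4199], [0.8983, -0.0001, -0.0001])
-83.3 ([0.0113, -0.2165, -0.4199], [1.8286, -0.0001, -0.0001])
```

drive_tool --moves '[[[0,-0.03,-0.055,0.1,0,0,0],[0,-0.06,-0.11,0.2,0,0,0],[0,-0.09,-0.165,0.3,0,0,0],[0,-0.12,-0.22,0.4,0,0,0],[0,-0.14,-0.27,0.5,0,0,0]]]'

```text
clock: 1.68
tcp_pos: [0.4115, -0.3041, 0.2317]
orientation: [-0.045, 0.706, -0.045, -0.705]
wrist_force: [0.8, -0.6, 0.6]
finger_gap: 0.0857
```

```bash
python3 - <<'E'
from h import *
s,R=info(); print(s['joint_pos'].round(3),s['tcp_pos'].round(3),s['clock']); print(R.round(3))
a=np.radians(-83.3); z=-np.array([np.cos(a),np.sin(a),0]); x=np.array([0,0,-1.]);y=np.cross(z,x)
print(plan([0.522,-0.18,0.22],np.c_[x,y,z]))
E
```

```text
[-0.793  0.19  -0.116  1.265  0.     2.476] [ 0.412 -0.304  0.232] 1.675
[[ 0.001 -0.128 -0.992]
 [-0.001 -0.992  0.128]
 [-1.     0.    -0.001]]
([0.0117, -0.1372, -0.0937], [1.3257, -0.0008, -0.0])
```

drive_tool --moves '[[[0,-0.03,-0.02,-0.18,0,0,0],[0,-0.06,-0.04,-0.36,0,0,0],[0,-0.09,-0.06,-0.54,0,0,0],[0,-0.12,-0.08,-0.72,0,0,0],[0,-0.137,-0.094,-0.9,0,0,0]]]'

```text
clock: 2.3
tcp_pos: [0.5231, -0.1787, 0.2317]
orientation: [0.269, 0.654, 0.268, -0.654]
wrist_force: [0.6, -0.5, 0.3]
finger_gap: 0.085
```

drive_tool --moves '[[[0,0,0,-0.18,0,0,0],[0,0,0,-0.36,0,0,0],[0,0,0,-0.54,0,0,0],[0,0,0,-0.72,0,0,0],[0,0,0,-0.9,0,0,0]]]'

```text
clock: 2.92
tcp_pos: [0.5232, -0.1787, 0.2318]
orientation: [0.528, 0.471, 0.527, -0.47]
wrist_force: [-0.2, -0.3, 0.1]
finger_gap: 0.0854
```

drive_tool --moves '[[[0,0,0,-0.18,0,0,0],[0,0,0,-0.36,0,0,0],[0,0,0,-0.54,0,0,0],[0,0,0,-0.72,0,0,0],[0,0,0,-0.9,0,0,0]]]'

```text
clock: 3.55
tcp_pos: [0.5232, -0.1787, 0.2318]
orientation: [0.681, 0.192, 0.68, -0.192]
wrist_force: [0.5, -0.3, -0.6]
finger_gap: 0.0851
```

drive_tool --moves '[[[0,0,0,-0.18,0,0,0],[0,0,0,-0.36,0,0,0],[0,0,0,-0.54,0,0,0],[0,0,0,-0.72,0,0,0],[0,0,0,-0.9,0,0,0]]]'

```text
clock: 4.18
tcp_pos: [0.5232, -0.1787, 0.2318]
orientation: [0.696, -0.125, 0.696, 0.125]
wrist_force: [1.4, -0.6, -0.1]
finger_gap: 0.0852
```

drive_tool --moves '[[[0,0,0,-0.18,0,0,0],[0,0,0,-0.36,0,0,0],[0,0,0,-0.54,0,0,0],[0,0,0,-0.72,0,0,0],[0,0,0,-0.9,0,0,0]]]'

```text
clock: 4.8
tcp_pos: [0.5232, -0.1787, 0.2318]
orientation: [0.571, -0.417, 0.571, 0.417]
wrist_force: [0.4, 0.3, 0.1]
finger_gap: 0.0857
```

```bash
cat >> h.py <<'E'
def Rd(yaw):
    a=np.radians(yaw); z=-np.array([np.cos(a),np.sin(a),0]); x=np.array([0,0,-1.]);y=np.cross(z,x)
    return np.c_[x,y,z]
E
python3 - <<'E'
from h import *
s,R=info(); print(s['joint_pos'].round(3),s['tcp_pos'].round(3),s['clock']); print(R.round(3))
print(plan([0.522,-0.18,0.22],Rd(-83.3)))
cv2.imwrite('pics/w1.png',cams.read_camera('wrist'))
for n in ['tube_center','stand_seat','pin_1_center']:
    r=finder.regions_of('wrist',n); print(n,[(round(float(q['conf']),2),np.round(q['point']).tolist(),int(q['pixels'].sum())) for q in r][:4])
E
```

```text
[-0.474  0.269 -0.013  1.288 -0.    -1.736] [ 0.523 -0.179  0.232] 4.8
[[ 0.001 -0.953  0.304]
 [-0.001  0.304  0.953]
 [-1.    -0.001 -0.   ]]
([0.0118, 0.0008, -0.0016], [-0.4261, -0.0005, 0.001])
tube_center [(0.88, [321.0, 171.0], 7224)]
stand_seat [(0.79, [327.0, 148.0], 2655)]
pin_1_center []
```

View pics/w1.png

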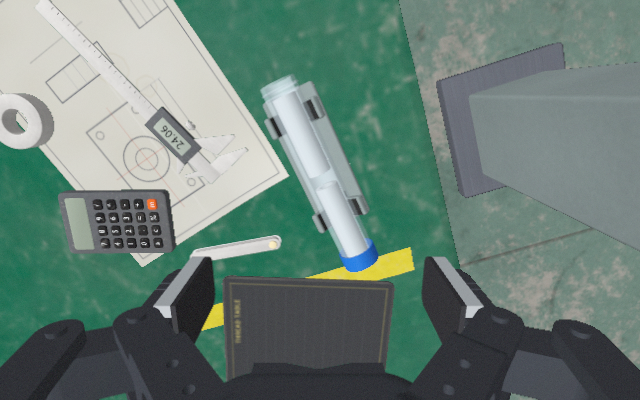

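drive_tool --moves '[[[0,0,0,-0.15,0,0,0],[0,0,0,-0.3,0,0,0],[0,0,0,-0.426,0,0,0],[0,0,0,-0.426,0,0,0],[0,0,0,-0.426,0,0,0]]]'

```text
clock: 5.62
tcp_pos: [0.5232, -0.1787, 0.2318]
orientation: [-0.473, 0.526, -0.473, -0.525]
wrist_force: [0.1, 0.0, -1.0]
finger_gap: 0.0853
```

```bash

python3 - <<'E'
from h import *
s,R=info(); print(s['joint_pos'].round(3),s['tcp_pos'].round(3),s['clock']); print(R.round(3))
im=cams.read_camera('wrist');cv2.imwrite('pics/w2.png',im)
for n in ['tube_center','stand_seat']:
    r=finder.regions_of('wrist',n); print(n,[(round(float(q['conf']),2),np.round(q['point']).tolist(),int(q['pixels'].sum())) for q in r][:4])
    np.save(n+'.npy',r[0]['pixels'])
cv2.imwrite('pics/w2c.png',cv2.resize(im[60:300,240:400],(540,600) if 0 else (400,600),interpolation=3))
c=cam('wrist',s)
m=np.load('tube_center.npy'); ys,xs=np.nonzero(m)
# centre line per row -> world at z .057
L=[];
for v in range(ys.min(),ys.max()+1):
    x=xs[ys==v]
    if len(x)>5: L.append([x.min(),x.max(),v])
L=np.array(L,float); print(L[::12])
P=atz(c,np.c_[(L[:,0]+L[:,1])/2,L[:,2]],.057); 
k=np.polyfit(P[8:-8,1],P[8:-8,0],1); print(k,'yaw',np.degrees(np.arctan2(-1,-k[0])),P[0],P[-1],np.linalg.norm(P[0]-P[-1]))
E
```

```text
[-0.474  0.269 -0.013  1.288 -0.    -2.149] [ 0.523 -0.179  0.232] 5.625
[[ 0.001 -0.995 -0.104]
 [-0.001 -0.104  0.995]
 [-1.    -0.001 -0.001]]
tube_center [(0.91, [321.0, 174.0], 7258)]
stand_seat [(0.73, [335.0, 155.0], 2783)]
[[314. 333.  71.]
 [300. 336.  83.]
 [300. 336.  95.]
 [301. 336. 107.]
 [301. 337. 119.]
 [302. 337. 131.]
 [302. 337. 143.]
 [302. 337. 155.]
 [303. 337. 167.]
 [303. 337. 179.]
 [304. 337. 191.]
 [304. 337. 203.]
 [305. 337. 215.]
 [305. 337. 227.]
 [305. 338. 239.]
 [306. 338. 251.]
 [304. 340. 263.]
 [308. 336. 275.]]
[-0.12925738  0.49794602] yaw -82.63493349119167 [ 0.52805692 -0.2706034   0.057     ] [ 0.50898186 -0.075245    0.057     ] 0.19628745069984568
```

View pics/w2c.png

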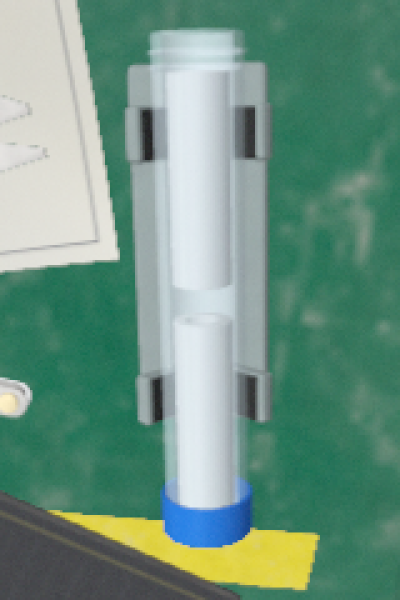

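```bash

python3 - <<'E'
from h import *
s=st();c=cam('wrist',s)
for u,v,z in [(318,71.5,.073),(322,279,.075)]: print(atz(c,[[u,v]],z))
# stand heads: crop->px  scale 2.5
def w(x,y): return [240+x/2.5,60+y/2.5]
print(atz(c,[w(127,107),w(271,107),w(127,162),w(271,158),w(138,372),w(270,372),w(138,422),w(270,420)],.056))
print(atz(c,[w(203,70)],.068),atz(c,[w(203,288)],.068),atz(c,[w(203,318)],.068),)
E
```

```text
[[ 0.53263148 -0.26873872  0.073     ]]
[[ 0.50890963 -0.08423518  0.075     ]]
[[ 0.55360044 -0.24149486  0.056     ]
 [ 0.5035895  -0.24688912  0.056     ]
 [ 0.55196943 -0.22265967  0.056     ]
 [ 0.50130256 -0.22953128  0.056     ]
 [ 0.54107065 -0.14497225  0.056     ]
 [ 0.49122953 -0.15036275  0.056     ]
 [ 0.53925882 -0.12474579  0.056     ]
 [ 0.48867927 -0.13104901  0.056     ]]
[[ 0.52863126 -0.25641698  0.068     ]] [[ 0.52049528 -0.18271452  0.068     ]] [[ 0.51928614 -0.1717642   0.068     ]]
```

```bash

python3 - <<'E'
from h import *
print(plan([.5215,-.1864,.038],Rd(-82.65)))
E
```

```text
([0.1938, 0.0026, -0.0073], [-0.0224, -0.0006, 0.0008])
```

drive_tool --moves '[[[0.05,0.0026,-0.0073,-0.022,0,0,0],[0.1,0.0026,-0.0073,-0.022,0,0,0],[0.14,0.0026,-0.0073,-0.022,0,0,0],[0.175,0.0026,-0.0073,-0.022,0,0,0],[0.194,0.0026,-0.0073,-0.022,0,0,0]]]' --squeeze 40

```text
clock: 6.4
tcp_pos: [0.5203, -0.1858, 0.0357]
orientation: [0.467, -0.53, 0.468, 0.531]
wrist_force: [0.5, -0.5, 0.5]
finger_gap: 0.0856
```

```bash

python3 - <<'E'
from h import *
s=st(); print(plan([.5215,-.1864,.038],Rd(-82.65)),s['wrist_force'])
cv2.imwrite('pics/w3.png',cams.read_camera('wrist'))
E
```

```text
([-0.0023, -0.0011, -0.0008], [-0.0016, 0.001, -0.0015]) [ 0.53639055 -0.48485413  0.50445434]
```

View pics/w3.png

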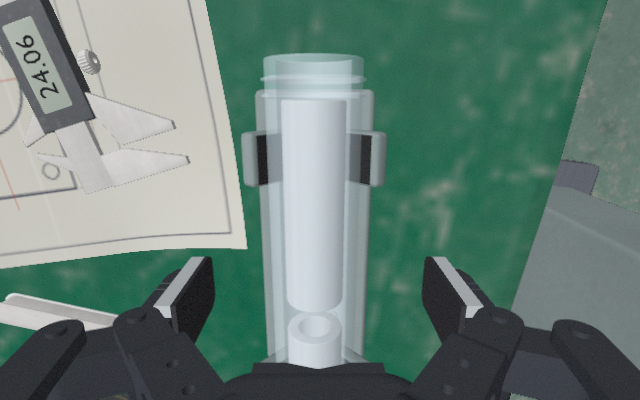

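drive_tool --moves '[[[-0.002,-0.001,0,0,0,0,80],[-0.002,-0.001,0,0,0,0,130],[-0.002,-0.001,0,0,0,0,170],[-0.002,-0.001,0,0,0,0,200],[-0.002,-0.001,0,0,0,0,255]]]' --squeeze 45

```text
clock: 7.08
tcp_pos: [0.5218, -0.1856, 0.0373]
orientation: [0.467, -0.53, 0.467, 0.531]
wrist_force: [2.1, 0.7, 5.6]
finger_gap: 0.0314
```

drive_tool --moves '[[[0,0,0,0,0,0,255],[0,0,0,0,0,0,255],[0,0,0,0,0,0,255],[0,0,0,0,0,0,255],[0,0,0,0,0,0,255]]]' --squeeze 50

```text
clock: 7.7
tcp_pos: [0.5218, -0.1856, 0.0373]
orientation: [0.467, -0.53, 0.467, 0.531]
wrist_force: [1.1, 1.5, 2.0]
finger_gap: 0.0312
```

```bash

python3 - <<'E'
from h import *
s=st(); print(s['tcp_pos'],s['wrist_force'],s['ft_torque'],s['finger_gap'],s['joint_pos'].round(2))
R=rot(s['orientation']);print(R.round(3))
cv2.imwrite('pics/w4.png',cams.read_camera('wrist'))
E
```

```text
[ 0.52175888 -0.18556114  0.03732644] [1.09455036 1.47407526 2.01200131] [ 0.1256976  -0.16639742 -0.01744894] 0.031201651634721852 [-0.49  0.41 -0.32  0.84  0.   -2.18]
[[-0.001 -0.992 -0.127]
 [ 0.001 -0.127  0.992]
 [-1.     0.001  0.001]]
```

View pics/w4.png

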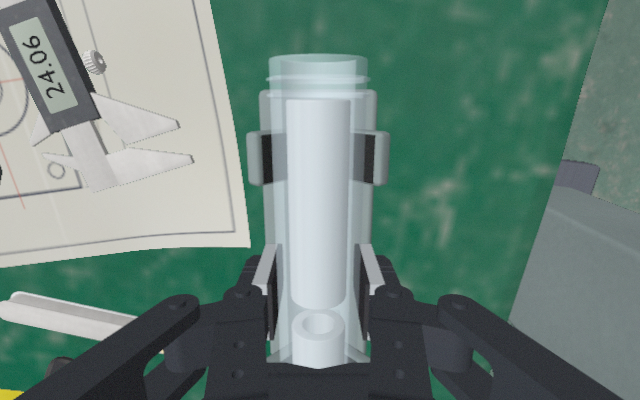

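drive_tool --moves '[[[-0.003,0,0,0,0,0,255],[-0.01,0,0,0,0,0,255],[-0.02,0,0,0,0,0,255],[-0.032,0,0,0,0,0,255],[-0.044,0,0,0,0,0,255]]]'

```text
clock: 8.38
tcp_pos: [0.522, -0.1857, 0.0825]
orientation: [0.467, -0.53, 0.467, 0.531]
wrist_force: [1.0, 0.0, -3.0]
finger_gap: 0.0307
```

drive_tool --moves '[[[-0.012,0,0,0,0,0,255],[-0.024,0,0,0,0,0,255],[-0.036,0,0,0,0,0,255],[-0.044,0,0,0,0,0,255],[-0.048,0,0,0,0,0,255]]]'

```text
clock: 9.0
tcp_pos: [0.5222, -0.1859, 0.1311]
orientation: [0.467, -0.531, 0.467, 0.531]
wrist_force: [0.6, 0.3, -4.4]
finger_gap: 0.0311
```

```bash

python3 - <<'E'
from h import *
s=st(); print(s['tcp_pos'],s['wrist_force'],s['ft_torque'],s['finger_gap'],s['joint_pos'].round(2))
cv2.imwrite('pics/w5.png',cams.read_camera('wrist'))
E
```

```text
[ 0.52216783 -0.18586805  0.13105559] [ 0.64531855  0.27076525 -4.40259106] [-0.05381377  0.039315   -0.01051406] 0.031103772697470933 [-0.49  0.32 -0.19  1.06  0.   -2.18]
```

View pics/w5.png

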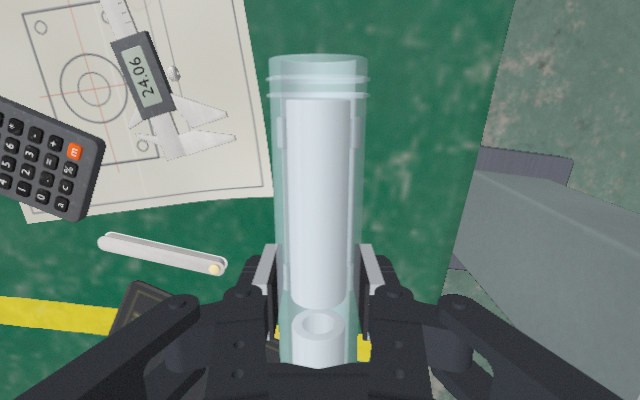

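```bash

cat >> h.py <<'E'
def track(name=None, zm=-.0838, xa=-.0195):
    p=cams.camera_params('wrist'); M=np.array(p['mount']); W=np.linalg.inv(M)
    return np.array(p['mtx']),np.array(p['dist'],float),W[:3,:3],W[:3,3]
def table(zm=-.0838,xa=-.0195):
    c=track()
    for q in range(-15,50,5): print(q,'pin top end',proj(c,[xa-.0097,0,zm-q/1000]).round(1)[0])
    print('mouth top/bot',proj(c,[xa-.016,0,zm]).round(1),proj(c,[xa+.016,0,zm]).round(1), 'sides',proj(c,[[xa,.016,zm],[xa,-.016,zm]]).round(1).tolist())
E
python3 -c "
from h import *
table()"
```

```text
-15 pin top end [317.1 107. ]
-10 pin top end [317.1  90.4]
-5 pin top end [317.1  73.4]
0 pin top end [317.2  55.9]
5 pin top end [317.2  38. ]
10 pin top end [317.2  19.7]
15 pin top end [317.2   0.9]
20 pin top end [317.2 -18.4]
25 pin top end [317.2 -38.2]
30 pin top end [317.3 -58.4]
35 pin top end [317.3 -79.2]
40 pin top end [ 317.3 -100.6]
45 pin top end [ 317.3 -122.5]
mouth top/bot [[317.1  53.6]] [[317.3  63.1]] sides [[365.9, 59.1], [268.6, 58.9]]
```

drive_tool --moves '[[[0,0,0,0,-0.02,0,255],[0,0,0,0,-0.06,0,255],[0,0,0,0,-0.11,0,255],[0,0,0,0,-0.15,0,255],[0,0,0,0,-0.175,0,255]]]'

```text
clock: 9.68
tcp_pos: [0.5222, -0.1864, 0.1308]
orientation: [0.507, -0.481, 0.424, 0.575]
wrist_force: [-0.6, -0.2, -3.3]
finger_gap: 0.0314
```

```bash

python3 - <<'E'
from h import *
s=st(); print(s['tcp_pos'],s['finger_gap'],s['joint_pos'].round(2)); print('tip',90-np.degrees(np.arccos(rot(s['orientation'])[2,2])))
cv2.imwrite('pics/w6.png',cams.read_camera('wrist'))
E
```

```text
[ 0.52219044 -0.18643133  0.13081396] 0.03144412550949067 [-0.56  0.4  -0.09  1.19  0.14 -2.27]
tip 10.15972136755866
```

View pics/w6.png

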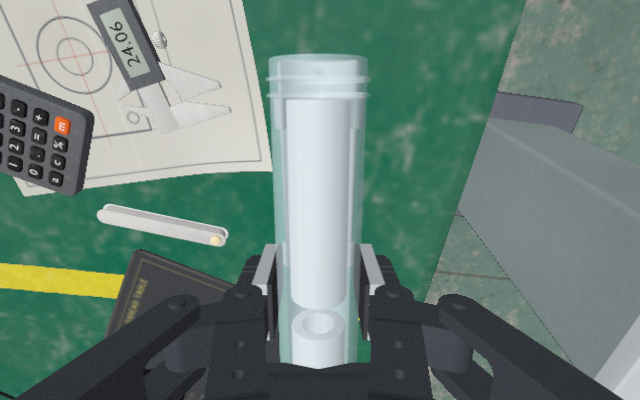

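```bash

python3 - <<'E'
from h import *
c=track()
for p in [-12,-5,0,5,10,15,20,25,30,35,40,45]: print(p,proj(c,[-.0195-.0097,0,-.0838+.075-p/1000]).round(1)[0])
E
```

```text
-12 [316.9 306.4]
-5 [316.9 289.7]
0 [316.9 277.5]
5 [316.9 264.9]
10 [316.9 252.1]
15 [316.9 239. ]
20 [316.9 225.6]
25 [316.9 211.9]
30 [316.9 197.9]
35 [317.  183.5]
40 [317.  168.8]
45 [317.  153.7]
```

drive_tool --moves '[[[0,0,0,0,-0.03,0,255],[0,0,0,0,-0.055,0,255],[0,0,0,0,-0.055,0,255],[0,0,0,0,-0.015,0,255],[0,0,0,0,0,0,255]]]'

```text
clock: 10.35
tcp_pos: [0.5221, -0.186, 0.131]
orientation: [0.507, -0.482, 0.424, 0.575]
wrist_force: [0.2, 0.5, -2.7]
finger_gap: 0.0308
```

```bash
cat > look.py <<'E'
from h import *
import sys
s=st(); print(s['clock'],s['tcp_pos'],s['finger_gap'],'tip',90-np.degrees(np.arccos(rot(s['orientation'])[2,2])))
a=cams.read_camera('wrist'); cv2.imwrite(f'pics/{sys.argv[1]}.png',a[:,200:440])
E
python3 look.py w7
```

```text
10.35 [ 0.5221399  -0.18604013  0.13103287] 0.030756230632941164 tip 10.080695802357639
```

View pics/w7.png

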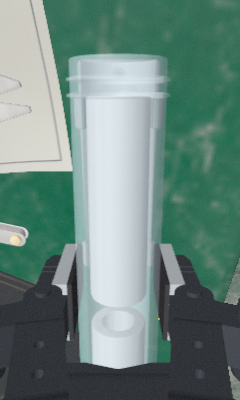

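drive_tool --moves '[[[0,0,0,0,-0.05,0,255],[0,0,0,0,-0.085,0,255],[0,0,0,0,-0.085,0,255],[0,0,0,0,-0.03,0,255],[0,0,0,0,0,0,255]]]'

```text
clock: 11.02
tcp_pos: [0.5221, -0.1855, 0.1313]
orientation: [0.506, -0.483, 0.425, 0.575]
wrist_force: [-1.0, -0.4, -2.8]
finger_gap: 0.031
```

```bash
python3 look.py w8; python3 - <<'E'
import cv2,numpy as np
a=cv2.imread('pics/w6.png')[:,200:440];b=cv2.imread('pics/w7.png');c=cv2.imread('pics/w8.png')
for n,i in zip('678',(a,b,c)):
    col=i[:,112:122].mean((1,2)); print(n,col[80:115].round().astype(int).tolist()); print(col[285:320].round().astype(int).tolist())
E
```

```text
11.025 [ 0.52210498 -0.18554827  0.1312731 ] 0.031012574368159154 tip 9.992519514669468
6 [219, 223, 226, 226, 221, 217, 215, 214, 214, 214, 216, 216, 222, 225, 229, 230, 230, 221, 208, 208, 222, 227, 225, 225, 225, 225, 225, 225, 225, 225, 225, 225, 225, 225, 225]
[223, 223, 223, 223, 223, 223, 224, 223, 223, 223, 223, 223, 223, 223, 223, 223, 223, 223, 223, 223, 223, 223, 223, 223, 213, 204, 204, 206, 213, 220, 219, 219, 219, 219, 219]
7 [220, 224, 227, 226, 221, 216, 215, 214, 214, 215, 215, 216, 222, 225, 229, 230, 225, 213, 209, 221, 225, 225, 225, 225, 225, 225, 225, 225, 225, 225, 225, 225, 225, 225, 225]
[222, 223, 223, 223, 223, 223, 223, 223, 223, 223, 223, 223, 223, 223, 223, 223, 223, 223, 223, 223, 223, 222, 210, 204, 205, 208, 220, 220, 219, 219, 219, 219, 219, 219, 219]
8 [220, 225, 227, 226, 219, 215, 214, 215, 215, 215, 214, 219, 222, 222, 229, 232, 232, 216, 209, 222, 225, 225, 226, 226, 225, 225, 226, 226, 225, 226, 226, 225, 225, 225, 226]
[223, 224, 223, 223, 223, 223, 223, 223, 223, 223, 223, 223, 223, 223, 223, 223, 223, 222, 210, 205, 205, 209, 221, 220, 219, 220, 220, 220, 219, 219, 219, 219, 219, 219, 219]
```

View pics/w8.png

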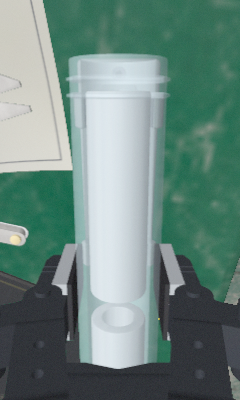

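drive_tool --moves '[[[0,0,0,0,-0.07,0,255],[0,0,0,0,-0.13,0,255],[0,0,0,0,-0.13,0,255],[0,0,0,0,-0.06,0,255],[0,0,0,0,0,0,255]]]'

```text
clock: 11.7
tcp_pos: [0.522, -0.1849, 0.1316]
orientation: [0.506, -0.484, 0.425, 0.574]
wrist_force: [0.5, -0.3, -3.6]
finger_gap: 0.0311
```

```bash
cat >> look.py <<'E'
col=a[:,312:322].mean((1,2)); d=np.diff(col); r=[(i,int(d[i])) for i in range(100,345) if d[i]<-6]; print(r)
E
python3 look.py w9
```

```text
11.7 [ 0.52201576 -0.18491475  0.13156637] 0.03114820700683513 tip 9.797870908111747
[(287, -13), (311, -12)]
```

View pics/w9.png

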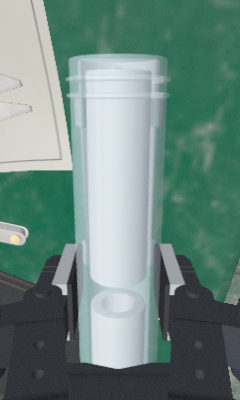

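drive_tool --moves '[[[0,0,0,0,-0.08,0,255],[0,0,0,0,-0.15,0,255],[0,0,0,0,-0.15,0,255],[0,0,0,0,-0.06,0,255],[0,0,0,0,0,0,255]]]'

```text
clock: 12.38
tcp_pos: [0.522, -0.1833, 0.1325]
orientation: [0.504, -0.486, 0.426, 0.573]
wrist_force: [-0.3, -0.4, -2.4]
finger_gap: 0.0313
```

```bash
python3 look.py w10
```

```text
12.375 [ 0.52198823 -0.18334676  0.13250306] 0.03130719720626788 tip 9.516208135903867
[(259, -11), (287, -10)]
```

View pics/w10.png

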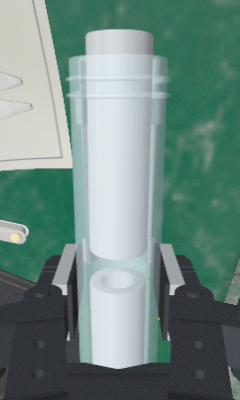

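drive_tool --moves '[[[0,0,0,0,-0.08,0,255],[0,0,0,0,-0.15,0,255],[0,0,0,0,-0.14,0,255],[0,0,0,0,-0.05,0,255],[0,0,0,0,0.01,0,255]]]'

```text
clock: 13.05
tcp_pos: [0.5219, -0.1817, 0.1335]
orientation: [0.501, -0.491, 0.429, 0.569]
wrist_force: [0.4, 0.0, -2.9]
finger_gap: 0.0311
```

```bash
python3 look.py w11
```

```text
13.05 [ 0.52191714 -0.18166698  0.13346432] 0.031130295204447902 tip 8.649365285780817
[(234, -8), (267, -9)]
```

drive_tool --moves '[[[0,0,0,0,-0.08,0,255],[0,0,0,0,-0.16,0,255],[0,0,0,0,-0.15,0,255],[0,0,0,0,-0.05,0,255],[0,0,0,0,0.02,0,255]]]'

```text
clock: 13.72
tcp_pos: [0.5218, -0.18, 0.1344]
orientation: [0.495, -0.499, 0.434, 0.563]
wrist_force: [-0.8, -0.1, -2.8]
finger_gap: 0.0312
```

```bash
python3 look.py w12
```

```text
13.725 [ 0.52182657 -0.18003571  0.13442393] 0.031248411987110015 tip 7.175967594063906
[(247, -8)]
```

View pics/w12.png

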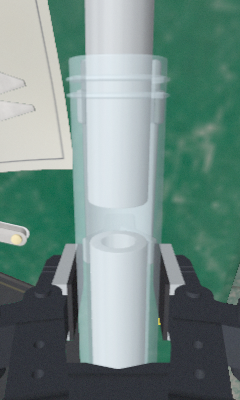

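```bash
python3 - <<'E'
from h import *
print(plan([.5218,-.1856,.125],Rd(-82.7)))
E
```

```text
([0.0091, 0.0009, -0.0081], [0.0071, 0.1238, 0.0055])
```

drive_tool --moves '[[[0.001,0,-0.001,0.001,0.02,0,255],[0.003,0,-0.003,0.003,0.05,0.002,255],[0.006,0.0005,-0.005,0.005,0.085,0.004,255],[0.008,0.0009,-0.007,0.007,0.11,0.005,255],[0.009,0.0009,-0.008,0.007,0.124,0.0055,255]]]'

```text
clock: 14.4
tcp_pos: [0.5215, -0.1854, 0.1247]
orientation: [-0.467, 0.531, -0.467, -0.531]
wrist_force: [-0.2, 0.4, -2.4]
finger_gap: 0.0311
```

```bash
python3 look.py w13;python3 - <<'E'
from h import *
print(plan([.5218,-.1856,.0373],Rd(-82.7)))
E
```

```text
14.4 [ 0.52153845 -0.18536997  0.12471645] 0.031141377083198012 tip -0.03955322027034924
[]
([0.0874, -0.0002, -0.0003], [0.0003, -0.001, -0.0005])
```

View pics/w13.png

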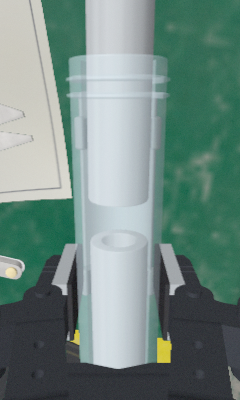

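drive_tool --moves '[[[0.004,0,0,0,0,0,255],[0.014,0,0,0,0,0,255],[0.027,0,0,0,0,0,255],[0.04,0,0,0,0,0,255],[0.05,0,0,0,0,0,255]]]'

```text
clock: 15.08
tcp_pos: [0.521, -0.1851, 0.0733]
orientation: [0.467, -0.53, 0.468, 0.531]
wrist_force: [-0.2, -0.2, -3.7]
finger_gap: 0.0314
```

drive_tool --moves '[[[0.01,0,0,0,0,0,255],[0.02,0,0,0,0,0,255],[0.028,0,0,0,0,0,255],[0.034,0,0,0,0,0,255],[0.036,0,0,0,0,0,255]]]'

```text
clock: 15.7
tcp_pos: [0.5215, -0.1852, 0.0375]
orientation: [0.467, -0.531, 0.467, 0.531]
wrist_force: [0.9, 0.3, 1.2]
finger_gap: 0.0311
```

```bash
python3 look.py w14;python3 - <<'E'
from h import *
s=st();print(plan([.5218,-.1856,.0373],Rd(-82.7)),s['wrist_force'],s['ft_torque'])
E
```

```text
15.7 [ 0.52154496 -0.18524368  0.03750063] 0.03108700671553268 tip -0.021256606891910224
[]
([0.0002, -0.0002, -0.0004], [0.0002, -0.0004, -0.0005]) [ 0.89619883  0.3373675  -3.2137804 ] [ 0.07919919 -0.21659718 -0.06394422]
```

View pics/w14.png

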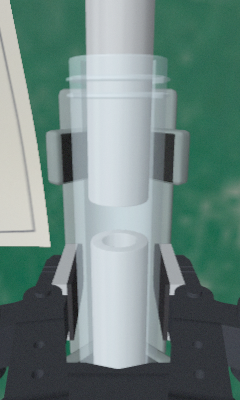

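drive_tool --moves '[[[0,0,0,0,0,0,255],[0,0,0,0,0,0,190],[0,0,0,0,0,0,150],[0,0,0,0,0,0,80],[0,0,0,0,0,0,20]]]'

```text
clock: 16.38
tcp_pos: [0.5219, -0.1854, 0.0379]
orientation: [-0.467, 0.531, -0.467, -0.531]
wrist_force: [0.1, 0.2, 0.3]
finger_gap: 0.07
```

drive_tool --moves '[[[-0.01,0,0,0,0,0,0],[-0.04,0,0,0,0,0,0],[-0.08,0,0,0,0,0,0],[-0.13,0,0.01,0,0,0,0],[-0.15,0,0.02,0,0,0,0]]]'

```text
clock: 17.0
tcp_pos: [0.5208, -0.166, 0.1921]
orientation: [-0.468, 0.533, -0.467, -0.529]
wrist_force: [0.7, 0.1, -0.9]
finger_gap: 0.0855
```

```bash
python3 - <<'E'
from h import *
s=st(); print(s['tcp_pos'],s['clock'])
a=cams.read_camera('wrist'); cv2.imwrite('pics/w15.png',a)
E
```

```text
[ 0.5207647  -0.16604645  0.19207671] 17.0
```

View pics/w15.png

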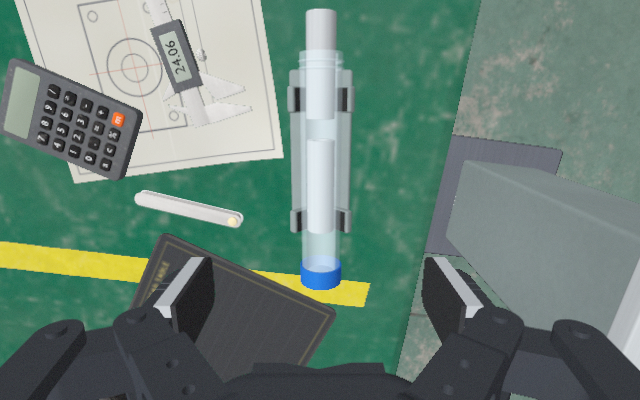

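```bash
python3 - <<'E'
from h import *
s=st(); c=cam('wrist',s)
a=cv2.imread('pics/w15.png'); cv2.imwrite('pics/w15c.png',cv2.resize(a[0:70,290:360],(700,700)[0:2],interpolation=3)[:600])
for z,uv in [(.0667,[320.5,9]),(.073,[321,51]),(.075,[321,290])]: print(z,atz(c,[uv],z))
# side midlines
g=cv2.cvtColor(a,cv2.COLOR_BGR2HSV)
for v in [15,25,35]: print(a[v,298:344].mean(1).round().astype(int).tolist())
E
```

```text
0.0667 [[ 0.53666707 -0.29437427  0.0667    ]]
0.073 [[ 0.53265727 -0.26675153  0.073     ]]
0.075 [[ 0.50814044 -0.08231026  0.075     ]]
[90, 91, 92, 93, 93, 94, 96, 124, 182, 204, 210, 215, 217, 217, 216, 220, 220, 221, 220, 219, 218, 219, 218, 215, 213, 210, 205, 201, 194, 189, 184, 181, 174, 165, 154, 146, 140, 128, 113, 95, 91, 92, 89, 88, 92, 98]
[93, 91, 91, 92, 91, 93, 92, 119, 180, 204, 210, 215, 217, 217, 216, 219, 221, 220, 218, 218, 218, 217, 218, 215, 212, 209, 204, 199, 193, 188, 183, 181, 172, 164, 154, 144, 136, 129, 110, 95, 92, 94, 94, 94, 95, 92]
[89, 88, 87, 89, 91, 89, 91, 119, 181, 203, 209, 216, 217, 217, 218, 219, 221, 220, 220, 220, 218, 218, 218, 215, 210, 208, 203, 198, 193, 188, 185, 179, 171, 160, 151, 145, 134, 128, 108, 94, 93, 91, 95, 91, 92, 91]
```

View pics/w15c.png

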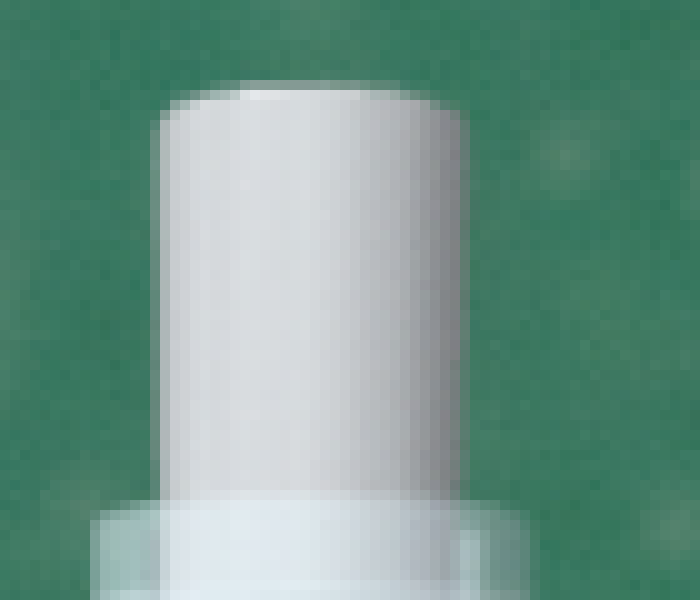

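```bash
python3 - <<'E'
from h import *
print(plan([.5344,-.2839,.12],Rd(-82.7)),plan([.5344,-.2839,.037],Rd(-82.7)))
E
```

```text
([0.0742, 0.0025, -0.1191], [0.0009, -0.0045, 0.0066]) ([0.1572, 0.003, -0.1188], [0.0009, -0.0045, 0.0066])
```

drive_tool --moves '[[[0,0.0025,-0.05,0.001,-0.0045,0.0066,0],[0,0.0025,-0.1,0.001,-0.0045,0.0066,0],[0.04,0.0025,-0.119,0.001,-0.0045,0.0066,0],[0.09,0.0025,-0.119,0.001,-0.0045,0.0066,0],[0.12,0.0025,-0.119,0.001,-0.0045,0.0066,0]]]'

```text
clock: 17.68
tcp_pos: [0.5331, -0.2837, 0.0712]
orientation: [0.467, -0.529, 0.468, 0.532]
wrist_force: [-0.0, -0.0, -0.0]
finger_gap: 0.0855
```

```bash
python3 - <<'E'
from h import *
print(plan([.5344,-.2839,.037],Rd(-82.7)))
a=cams.read_camera('wrist'); cv2.imwrite('pics/w16.png',a)
E
```

```text
([0.0342, -0.0014, -0.0005], [-0.001, 0.0024, -0.0026])
```

View pics/w16.png

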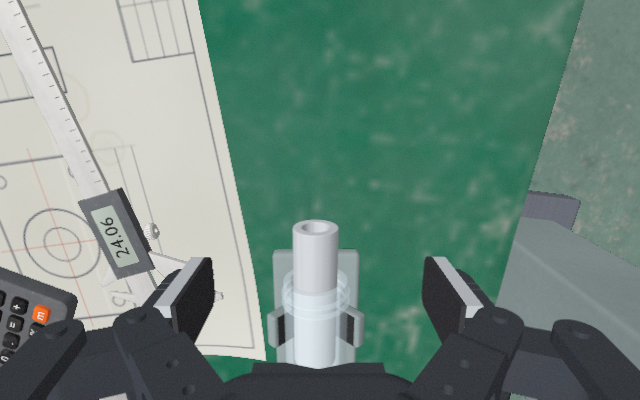

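drive_tool --moves '[[[0.012,-0.0014,0,0,0.0024,-0.0026,0],[0.024,-0.0014,0,0,0.0024,-0.0026,0],[0.032,-0.0014,0,0,0.0024,-0.0026,0],[0.034,-0.0014,-0.0005,0,0.0024,-0.0026,60],[0.034,-0.0014,-0.0005,0,0.0024,-0.0026,120]]]' --squeeze 40

```text
clock: 18.35
tcp_pos: [0.533, -0.2826, 0.0342]
orientation: [0.467, -0.529, 0.468, 0.532]
wrist_force: [-0.2, -0.2, 1.1]
finger_gap: 0.0518
```

```bash
python3 - <<'E'
from h import *
print(plan([.5344,-.2839,.037],Rd(-82.7)))
a=cams.read_camera('wrist'); cv2.imwrite('pics/w17.png',a)
E
```

```text
([-0.0028, -0.0012, -0.0014], [-0.0007, 0.0029, -0.0032])
```

View pics/w17.png

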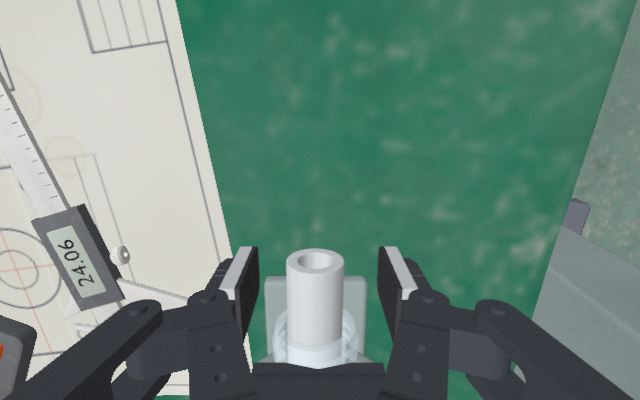

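drive_tool --moves '[[[-0.0028,-0.0013,-0.0014,0,0.003,-0.003,130],[-0.0028,-0.0013,-0.0014,0,0.003,-0.003,160],[-0.0028,-0.0013,-0.0014,0,0.003,-0.003,190],[-0.0028,-0.0013,-0.0014,0,0.003,-0.003,255],[-0.0028,-0.0013,-0.0014,0,0.003,-0.003,255]]]' --squeeze 45

```text
clock: 19.02
tcp_pos: [0.5347, -0.2841, 0.0374]
orientation: [-0.467, 0.531, -0.467, -0.53]
wrist_force: [-0.1, 0.1, 3.0]
finger_gap: 0.0205
```

drive_tool --moves '[[[0,0,0,0,0,0,255],[0,0,0,0,0,0,255],[0,0,0,0,0,0,255],[-0.0005,0,0,0,0,0,255],[-0.001,0,0,0,0,0,255]]]' --squeeze 60

```text
clock: 19.65
tcp_pos: [0.5344, -0.2838, 0.0379]
orientation: [0.467, -0.531, 0.467, 0.531]
wrist_force: [-0.4, 0.3, -1.4]
finger_gap: 0.0202
```

```bash
python3 - <<'E'
from h import *
s=st();print(s['tcp_pos'],s['wrist_force'],s['finger_gap'],s['ft_torque'],rot(s['orientation']).round(3).tolist())
a=cams.read_camera('wrist'); cv2.imwrite('pics/w18.png',a)
E
```

```text
[ 0.53436965 -0.28383635  0.0379132 ] [-0.35234416  0.34618647 -1.4180778 ] 0.020230790854039338 [ 0.0137732  -0.02320691  0.038035  ] [[-0.0, -0.992, -0.126], [-0.0, -0.126, 0.992], [-1.0, 0.0, -0.0]]
```

View pics/w18.png

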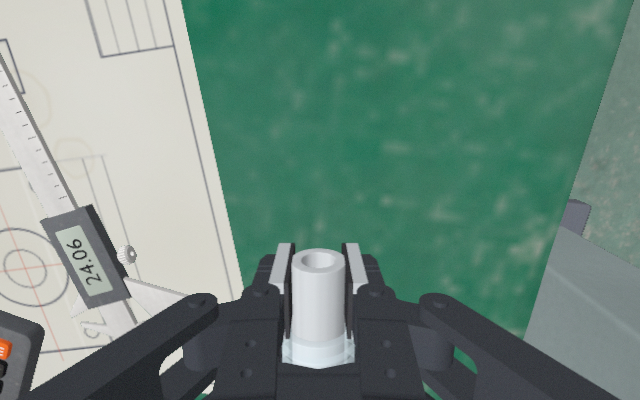

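drive_tool --moves '[[[0,0,-0.005,0,0,0,255],[0,0,-0.015,0,0,0,255],[0,0,-0.03,0,0,0,255],[0,0,-0.05,0,0,0,255],[0,0,-0.07,0,0,0,255]]]'

```text
clock: 20.32
tcp_pos: [0.5433, -0.3553, 0.0379]
orientation: [-0.467, 0.531, -0.468, -0.53]
wrist_force: [0.2, -0.8, -1.7]
finger_gap: 0.0201
```

```bash
python3 - <<'E'
from h import *
s=st();print(s['tcp_pos'],s['wrist_force'],s['finger_gap'],s['ft_torque'],s['joint_pos'].round(2))
a=cams.read_camera('wrist'); cv2.imwrite('pics/w19.png',a)
E
```

```text
[ 0.54334372 -0.35532472  0.03786286] [ 0.20249487 -0.76410508 -1.7245162 ] 0.02007859347350884 [ 0.01556743 -0.014345    0.01830541] [-0.7   0.57 -0.05  0.95 -0.   -2.4 ]
```

View pics/w19.png

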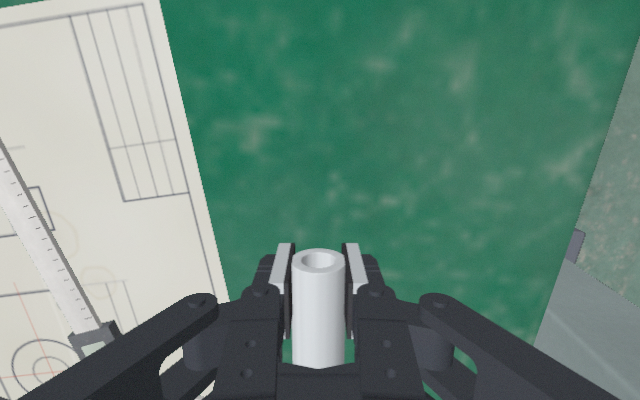

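```bash
python3 - <<'E'
from h import *
print(plan([.515,.30,.2],Rd(-70)))
E
```

```text
([-0.1641, -0.0529, 0.6563], [-0.225, -0.0033, 0.0003])
```

drive_tool --moves '[[[-0.03,0,0,0,0,0,255],[-0.08,0,0,0,0,0,255],[-0.13,0,0,0,0,0,255],[-0.162,-0.003,0.03,0,0,0,255],[-0.164,-0.006,0.08,0,0,0,255]]]'

```text
clock: 21.0
tcp_pos: [0.5415, -0.2803, 0.2051]
orientation: [-0.469, 0.533, -0.469, -0.526]
wrist_force: [0.5, 0.2, -2.1]
finger_gap: 0.0203
```

drive_tool --moves '[[[0,-0.004,0.055,-0.02,0,0,255],[0,-0.008,0.11,-0.05,0,0,255],[0,-0.013,0.165,-0.08,0,0,255],[0,-0.018,0.22,-0.11,0,0,255],[0,-0.023,0.275,-0.13,0,0,255]]]'

```text
clock: 21.62
tcp_pos: [0.5315, -0.0036, 0.2033]
orientation: [-0.433, 0.562, -0.434, -0.555]
wrist_force: [1.0, -0.5, -1.7]
finger_gap: 0.0206
```

```bash
python3 - <<'E'
from h import *
s=st();print(s['finger_gap'],s['wrist_force'])
print(plan([.515,.30,.2],Rd(-70)))
E
```

```text
0.02057545379356675 [ 1.0245479  -0.52761399 -1.69661091]
([0.0008, -0.0593, 0.2982], [-0.0984, -0.0095, 0.0052])
```

drive_tool --moves '[[[0,-0.012,0.058,-0.02,-0.002,0.001,255],[0,-0.024,0.115,-0.04,-0.004,0.002,255],[0,-0.036,0.175,-0.06,-0.006,0.003,255],[0,-0.048,0.235,-0.08,-0.008,0.004,255],[0,-0.059,0.29,-0.098,-0.0095,0.005,255]]]'

```text
clock: 22.25
tcp_pos: [0.5171, 0.2937, 0.201]
orientation: [-0.406, 0.579, -0.405, -0.579]
wrist_force: [1.3, 0.5, -0.5]
finger_gap: 0.0204
```

drive_tool --moves '[[[0,0,0,0,0,0,255],[0,0,0,0,0,0,255],[0,0,0,0,0,0,255],[0,0,0,0,0,0,255],[0,0,0,0,0,0,255]]]'

```text
clock: 22.88
tcp_pos: [0.5174, 0.2928, 0.2012]
orientation: [-0.406, 0.579, -0.406, -0.579]
wrist_force: [-0.6, 0.1, -2.0]
finger_gap: 0.0204
```

```bash
python3 - <<'E'
from h import *
s=st();print(s['finger_gap'],s['wrist_force'],s['tcp_pos'])
a=cams.read_camera('wrist'); cv2.imwrite('pics/w20.png',a)
r=finder.regions_of('wrist','v_groove'); print([(round(float(q['conf']),2),np.round(q['point']).tolist(),int(q['pixels'].sum())) for q in r])
cv2.imwrite('pics/top2.png',cv2.resize(cams.read_camera('top')[160:250,170:430],(780,270),interpolation=3))
E
```

```text
0.020415582134236263 [-0.58514785  0.12251093 -1.95221341] [0.5174004  0.29278293 0.20124331]
[(0.95, [422.0, 46.0], 1435), (0.86, [231.0, 287.0], 823), (0.69, [322.0, 117.0], 2543), (0.65, [314.0, 229.0], 1863), (0.64, [287.0, 341.0], 102)]
```

View pics/w20.png

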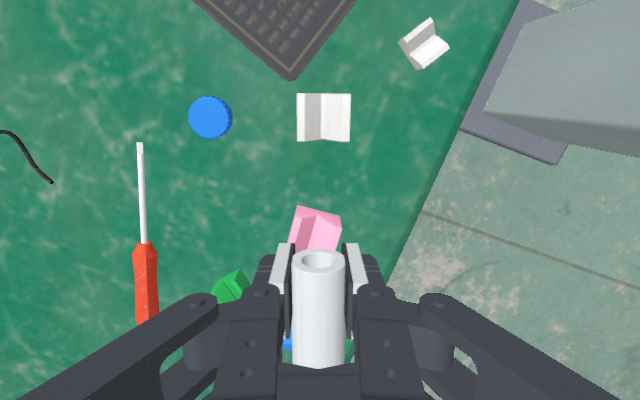

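View pics/top2.png

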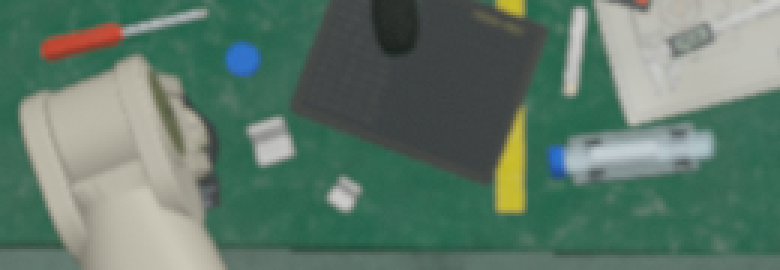

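```bash
python3 - <<'E'
from h import *
a=cv2.imread('pics/w20.png'); cv2.imwrite('pics/w20c.png',cv2.resize(a[80:155,283:365],(656,600),interpolation=3))
E
```

```text
(no output)
```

View pics/w20c.png

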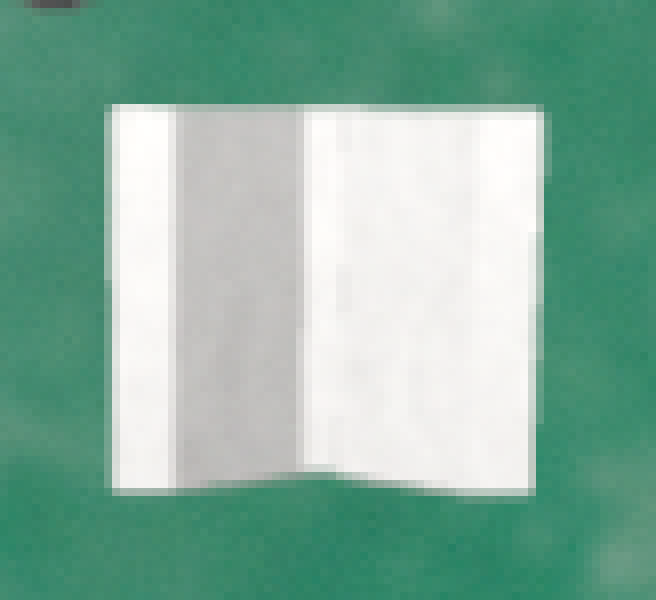

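```bash
python3 - <<'E'
from h import *
s=st(); c=cam('wrist',s)
U=lambda x,y:[283+x/8,80+y/8]
P=atz(c,[U(110,106),U(542,106),U(112,493),U(535,493)],.036); print(P.round(4).tolist())
print('w',np.linalg.norm(P[0]-P[1]),np.linalg.norm(P[2]-P[3]),'l',np.linalg.norm(P[0]-P[2]),np.linalg.norm(P[1]-P[3]))
m=P.mean(0); d=(P[0]+P[1]-P[2]-P[3]); print('mid',m,'yaw',np.degrees(np.arctan2(d[1],d[0])))
d2=P[0]-P[1]+P[2]-P[3]; print('cross yaw',np.degrees(np.arctan2(d2[1],d2[0]))-90)
G=atz(c,[U(174,106),U(478,106),U(174,485),U(478,485)],.036); g=(G[0]+G[1])/2;h=(G[2]+G[3])/2; print('groove',(g+h)/2,np.degrees(np.arctan2(*(g-h)[[1,0]])))
V=atz(c,[U(303,106),U(303,468)],.0195);print('vertex',V,np.degrees(np.arctan2(*(V[0]-V[1])[[1,0]])))
R=rot(s['orientation']);print('toolyaw',np.degrees(np.arctan2(-R[1,2],-R[0,2])))
# pin in tool
t=track()
for uv in [[319,249]]:pass
for q in [10,11,12,13,14]: print(q,proj(t,[[-.019-.011,0,-q/1000]]).round(1))
E
```

```text
[[0.5587, 0.2303, 0.036], [0.5162, 0.2148, 0.036], [0.5452, 0.2684, 0.036], [0.5021, 0.2526, 0.036]]
w 0.04525794047707579 0.04597480655258964 l 0.04040882636219747 0.04040318725630963
mid [0.5305287  0.24151201 0.036     ] yaw -70.07758979854654
cross yaw -69.9428245299082
groove [0.53055012 0.24106149 0.036     ] -69.69225807491628
vertex [[0.5395831  0.22326286 0.0195    ]
 [0.52588268 0.26054005 0.0195    ]] -69.8201966663578
toolyaw -70.0361336695078
10 [[316.3 276.2]]
11 [[316.3 273.6]]
12 [[316.3 271.1]]
13 [[316.3 268.6]]
14 [[316.3 266.1]]
```

```bash
python3 - <<'E'
from h import *
s=st(); c=cam('wrist',s); a=np.radians(-70); d=np.array([np.cos(a),np.sin(a),0]); n=np.array([-d[1],d[0],0])
m=np.array([.5305,.2413,0])
for w,z in [(0,.0195),(16,.036),(-16,.036),(22.5,.036),(-22.5,.036),(-22.5,0),(22.5,0)]:
    X=[m+n*w/1000+d*k+[0,0,z] for k in (.02,-.02)]
    print(w,z,((proj(c,X)-[283,80])*8).round(0).tolist())
im=cv2.imread('pics/w20.png')
for v in (100,117,135): print(im[v,294:356].mean(1).round().astype(int).tolist())
E
```

```text
0 0.0195 [[324.0, 107.0], [323.0, 471.0]]
16 0.036 [[174.0, 106.0], [177.0, 489.0]]
-16 0.036 [[479.0, 106.0], [472.0, 490.0]]
22.5 0.036 [[112.0, 106.0], [118.0, 489.0]]
-22.5 0.036 [[541.0, 106.0], [532.0, 490.0]]
-22.5 0 [[514.0, 107.0], [507.0, 452.0]]
22.5 0 [[130.0, 107.0], [134.0, 451.0]]
[105, 105, 169, 231, 252, 253, 253, 253, 252, 252, 233, 204, 196, 193, 194, 195, 196, 198, 197, 196, 195, 197, 196, 197, 199, 198, 207, 239, 250, 249, 252, 250, 245, 245, 246, 244, 244, 246, 247, 247, 246, 245, 243, 243, 246, 245, 243, 243, 246, 251, 253, 253, 252, 252, 251, 249, 211, 129, 105, 104, 101, 105]
[105, 106, 135, 224, 248, 249, 250, 251, 250, 250, 231, 201, 194, 192, 193, 194, 193, 191, 190, 188, 189, 192, 196, 194, 193, 192, 202, 232, 244, 247, 248, 238, 236, 240, 241, 243, 241, 242, 241, 241, 242, 243, 241, 239, 239, 239, 242, 243, 245, 246, 247, 247, 248, 248, 248, 233, 179, 102, 106, 101, 104, 101]
[114, 112, 140, 216, 241, 243, 245, 244, 243, 241, 221, 194, 183, 186, 187, 188, 189, 189, 188, 188, 188, 189, 190, 189, 188, 189, 207, 232, 240, 241, 237, 238, 241, 238, 238, 239, 239, 238, 240, 241, 241, 241, 241, 239, 239, 241, 241, 242, 245, 244, 241, 241, 241, 241, 242, 197, 101, 101, 101, 103, 106, 106]
```

```bash
python3 - <<'E'
from h import *
print(plan([.5426,.2079,.08],Rd(-70)))
E
```

```text
([0.1212, 0.0054, -0.089], [-0.0006, -0.0001, 0.001])
```

drive_tool --moves '[[[0,0.005,-0.045,0,0,0.001,255],[0.01,0.0054,-0.085,0,0,0.001,255],[0.05,0.0054,-0.089,0,0,0.001,255],[0.09,0.0054,-0.089,0,0,0.001,255],[0.12,0.0054,-0.089,0,0,0.001,255]]]'

```text
clock: 23.65
tcp_pos: [0.5421, 0.2074, 0.0796]
orientation: [0.406, -0.579, 0.406, 0.579]
wrist_force: [-0.2, -0.6, -1.1]
finger_gap: 0.0204
```

drive_tool --moves '[[[0,0,0,0,0,0,255],[0,0,0,0,0,0,255],[0,0,0,0,0,0,255],[0,0,0,0,0,0,255],[0,0,0,0,0,0,255]]]'

```text
clock: 24.28
tcp_pos: [0.5425, 0.2075, 0.0803]
orientation: [-0.406, 0.579, -0.406, -0.579]
wrist_force: [-0.0, 0.9, -0.4]
finger_gap: 0.0202
```

```bash
python3 - <<'E'
from h import *
s=st();print(plan([.5426,.2079,.03],Rd(-70)),s['wrist_force'],s['ft_torque'])
a=cams.read_camera('wrist'); cv2.imwrite('pics/w21.png',a)
b=cams.read_camera('side');cv2.imwrite('pics/s2.png',cv2.resize(b[180:300,220:420],(800,480),interpolation=3))
E
```

```text
([0.0503, -0.0002, 0.0004], [-0.0012, -0.0001, 0.0]) [-0.02814888  0.87736235 -0.35945194] [-0.06824765 -0.03200759 -0.02565062]
```

View pics/w21.png

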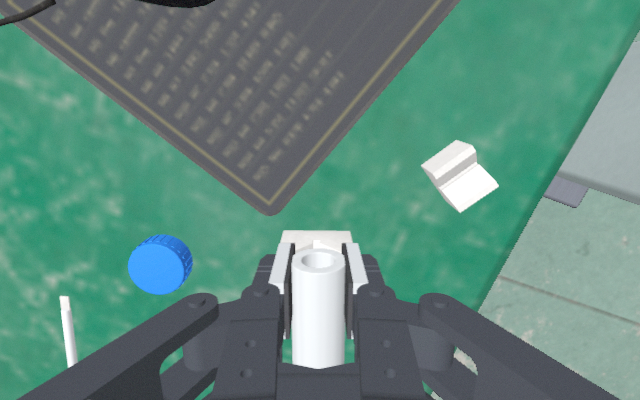

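View pics/s2.png

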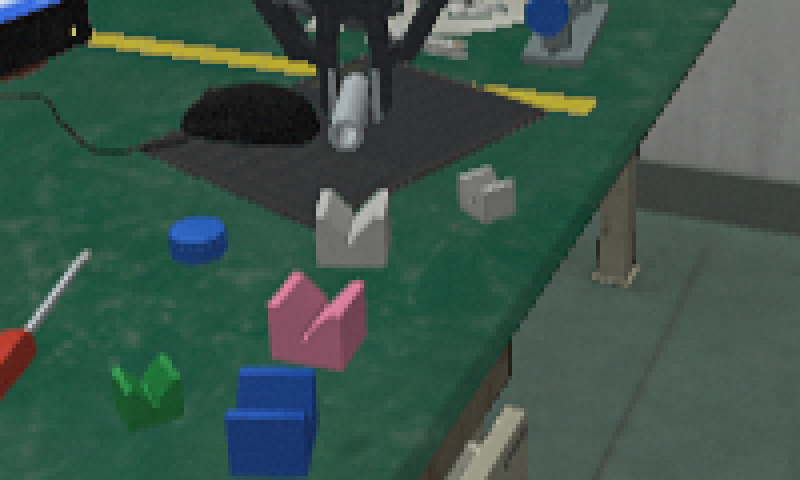

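```bash
python3 - <<'E'
from h import *
s=st(); c=cam('wrist',s); a=np.radians(-70); d=np.array([np.cos(a),np.sin(a),0]); n=np.array([-d[1],d[0],0])
m=np.array([.5305,.2413,0])
print(proj(c,[m+n*w+d*.02+[0,0,.036] for w in (.0225,.016,-.016,-.0225)]).round(1).tolist())
im=cv2.imread('pics/w21.png'); cv2.imwrite('pics/w21c.png',cv2.resize(im[215:300,265:370],(735,595),interpolation=3))
c=cam('side'); tc=s['tcp_pos']; 
print('pin rear end side',proj(c,[tc-d*.064+[0,0,.0183]]), 'crop', (proj(c,[tc-d*.064+[0,0,.0183]])-[220,180])*4)
E
```

```text
[[277.0, 253.3], [288.2, 253.3], [343.5, 253.3], [354.7, 253.3]]
pin rear end side [[306.64602777 213.39276892]] crop [[346.58411108 133.57107569]]
```

View pics/w21c.png

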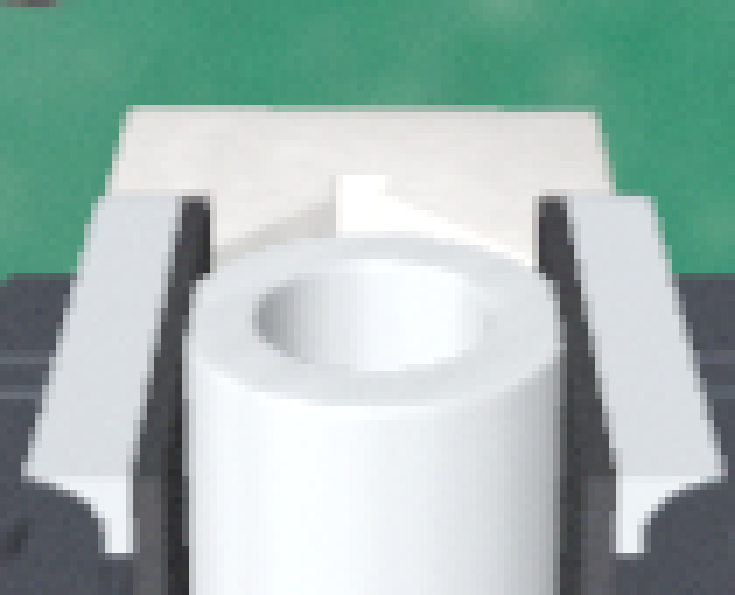

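```bash
python3 - <<'E'
from h import *
s=st(); c=cam('wrist',s); a=np.radians(-70); d=np.array([np.cos(a),np.sin(a),0]); n=np.array([-d[1],d[0],0])
m=np.array([.5305,.2413,0])
print(proj(c,[m+n*w+d*.02+[0,0,z] for w,z in ((.0225,0),(-.0225,0),(0,.0195))]).round(1).tolist())
print(atz(c,[[283.6,230.3],[350.7,230.3]],0), m+d*.02)
print(proj(c,[s['tcp_pos']-n*0+d*.011+[0,0,.0183]]))
t=atz(c,[[317.15,230.3]],0)[0]; print(t,(t-m)@n,(t-m)@d, (s['tcp_pos']-m)@n,(s['tcp_pos']-m)@d)
E
```

```text
[[282.9, 230.4], [349.4, 230.4], [316.0, 241.9]]
[[0.55802393 0.22999112 0.        ]
 [0.51535414 0.21446328 0.        ]] [0.5373404  0.22250615 0.        ]
[[316.38136345 259.03076994]]
[0.53669102 0.22222523 0.        ] -0.0007062997986360263 0.020041877885229757 -0.0005666103768249731 0.03585011586900803
```

drive_tool --moves '[[[0.012,0,0,0,0,0,255],[0.025,0,0,0,0,0,255],[0.038,0,0,0,0,0,255],[0.048,0,0,0,0,0,255],[0.055,0,0,0,0,0,255]]]'

```text
clock: 25.0
tcp_pos: [0.5418, 0.2073, 0.0238]
orientation: [0.405, -0.579, 0.406, 0.579]
wrist_force: [0.7, -0.6, -1.5]
finger_gap: 0.0201
```

drive_tool --moves '[[[0.002,0,0,0,0,0,255],[0.004,0,0,0,0,0,255],[0.006,0,0,0,0,0,255],[0.006,0,0,0,0,0,255],[0.006,0,0,0,0,0,255]]]'

```text
clock: 25.62
tcp_pos: [0.5426, 0.2076, 0.0184]
orientation: [0.406, -0.579, 0.406, 0.579]
wrist_force: [2.0, 0.7, 1.3]
finger_gap: 0.0202
```

```bash
python3 - <<'E'
from h import *
s=st();print(plan([.5426,.2079,.0167],Rd(-70)),s['wrist_force'],s['ft_torque'])
a=cams.read_camera('wrist'); cv2.imwrite('pics/w22.png',cv2.resize(a[215:385,220:420],(800,600),interpolation=3)[:600])
b=cams.read_camera('side');cv2.imwrite('pics/s3.png',cv2.resize(b[180:280,240:400],(800,500),interpolation=3))
E
```

```text
([0.0017, -0.0002, 0.0003], [-0.0014, 0.0001, -0.0]) [2.03405077 0.70157334 1.31090156] [ 0.18807381 -0.31500724 -0.07733872]
```

View pics/w22.png

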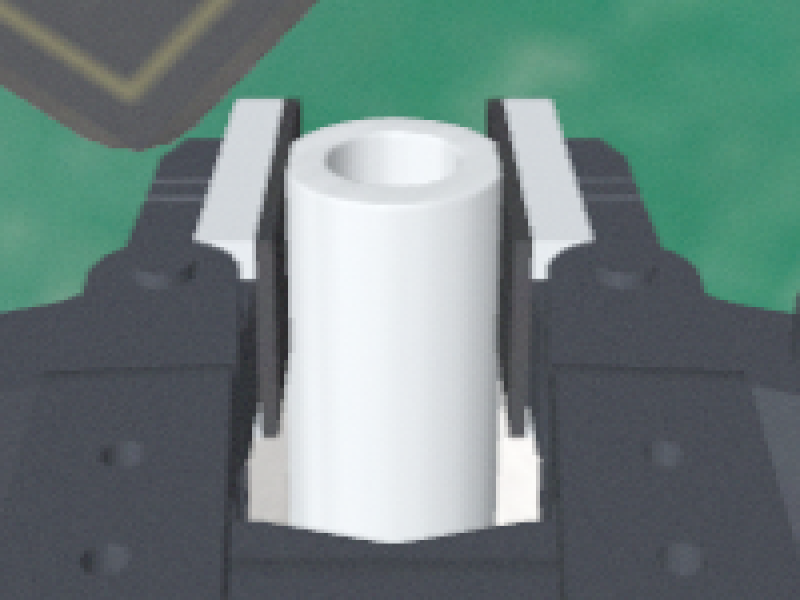

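View pics/s3.png

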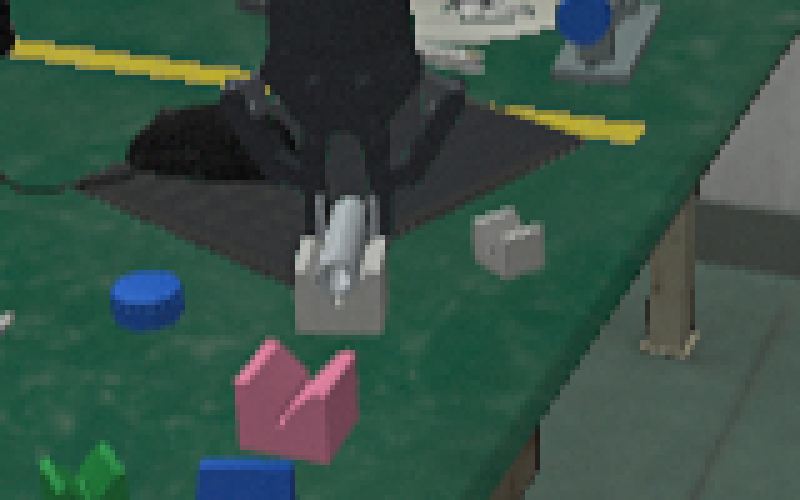

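drive_tool --moves '[[[0.0005,0,0,0,0,0,255],[0.001,0,0,0,0,0,255],[0.0015,0,0,0,0,0,255],[0.0015,0,0,0,0,0,255],[0.0015,0,0,0,0,0,255]]]'

```text
clock: 26.35
tcp_pos: [0.5432, 0.2077, 0.0173]
orientation: [-0.406, 0.579, -0.406, -0.579]
wrist_force: [2.5, 0.3, 4.5]
finger_gap: 0.02
```

```bash
python3 - <<'E'
from h import *
s=st();print(s['tcp_pos'],s['wrist_force'],s['ft_torque'])
E
```

```text
[0.54323397 0.20767331 0.01725966] [2.52641657 0.34295926 4.49478967] [ 0.23202504 -0.41811903 -0.01049827]
```

drive_tool --moves '[[[0,0,0,0,0,0,215],[0,0,0,0,0,0,200],[0,0,0,0,0,0,185],[0,0,0,0,0,0,165],[0,0,0,0,0,0,150]]]'

```text
clock: 26.98
tcp_pos: [0.5421, 0.2074, 0.0165]
orientation: [0.406, -0.579, 0.406, 0.579]
wrist_force: [0.9, -0.0, -0.3]
finger_gap: 0.0351
```

```bash
python3 - <<'E'
from h import *
s=st();print(s['tcp_pos'],s['wrist_force'],s['ft_torque'],s['finger_gap'])
a=cams.read_camera('wrist'); cv2.imwrite('pics/w23.png',cv2.resize(a[215:385,220:420],(800,600),interpolation=3)[:600])
E
```

```text
[0.54205136 0.20741514 0.01650255] [ 0.8720576  -0.02829139 -0.3469021 ] [ 0.04180651 -0.02768462  0.0025438 ] 0.03507971413487486
```

View pics/w23.png

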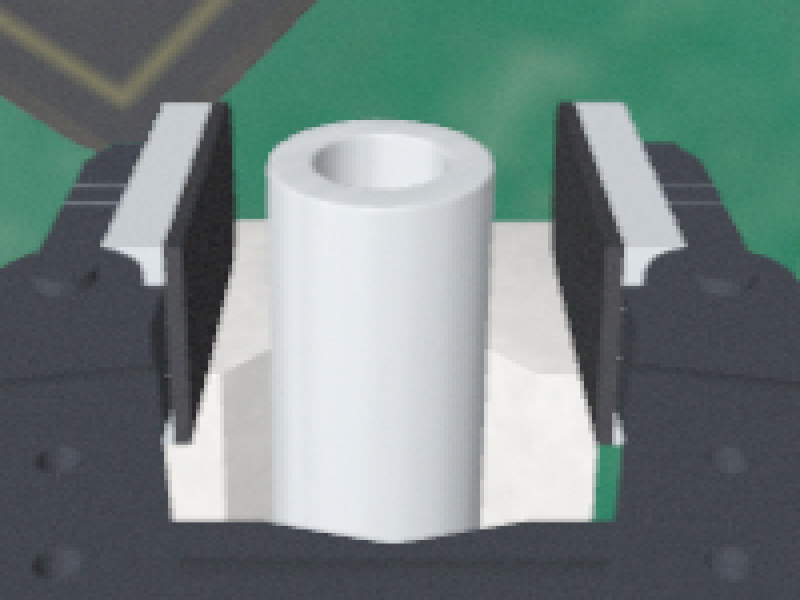

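drive_tool --moves '[[[0,0,0,0,0,0,110],[0,0,0,0,0,0,90],[-0.005,0,0,0,0,0,80],[-0.015,0,0,0,0,0,80],[-0.03,0,0,0,0,0,60]]]'

```text
clock: 27.65
tcp_pos: [0.5422, 0.2074, 0.0475]
orientation: [0.406, -0.579, 0.406, 0.579]
wrist_force: [-0.4, -0.4, 1.1]
finger_gap: 0.0657
```

drive_tool --moves '[[[-0.04,0,0,0,0,0,40],[-0.08,0,0.02,0,0,0,20],[-0.12,0,0.05,0,0,0,0],[-0.15,0,0.07,0,0,0,0],[-0.16,0,0.08,0,0,0,0]]]'

```text
clock: 28.28
tcp_pos: [0.5159, 0.284, 0.2109]
orientation: [-0.407, 0.58, -0.404, -0.578]
wrist_force: [-0.0, -0.5, 0.3]
finger_gap: 0.0854
```

```bash
python3 - <<'E'
from h import *
s=st();print(s['tcp_pos'],s['clock'])
a=cams.read_camera('wrist'); cv2.imwrite('pics/w24.png',a)
b=cams.read_camera('side');cv2.imwrite('pics/s4.png',cv2.resize(b[180:280,240:400],(800,500),interpolation=3))
E
```

```text
[0.51586831 0.28404133 0.21089047] 28.275
```

View pics/w24.png

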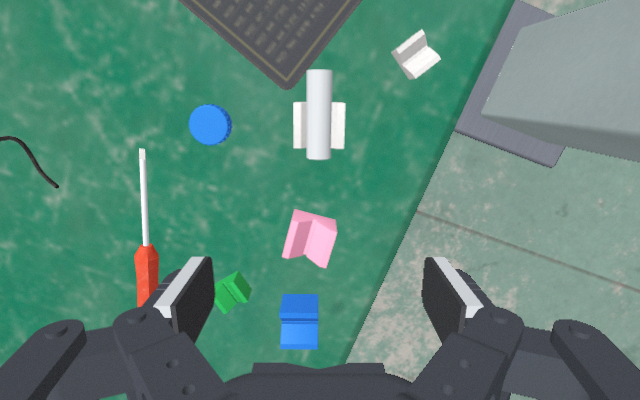

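View pics/s4.png

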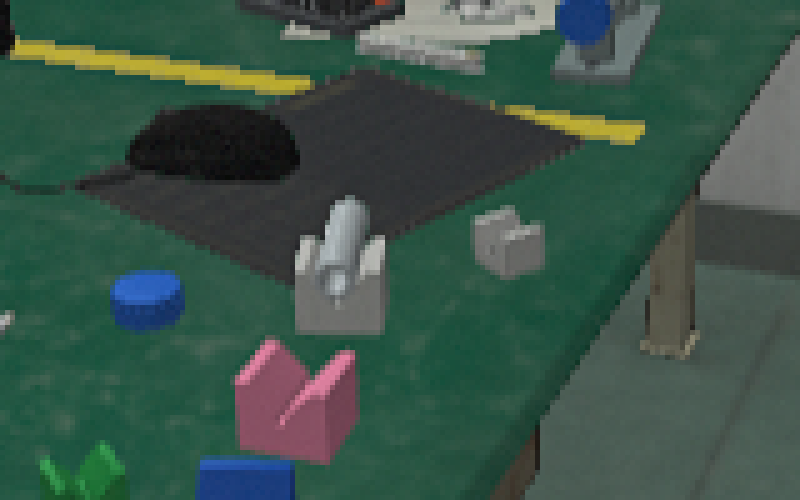

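```bash
python3 - <<'E'
from h import *
s=st(); c=cam('wrist',s)
im=cv2.imread('pics/w24.png')
a=np.radians(-70); d=np.array([np.cos(a),np.sin(a),0]); n=np.array([-d[1],d[0],0]); m=np.array([.5305,.2413,0])
for off in (.008,.010,.012):
  for pitch in (0,.05,.1):
    ax=d*np.cos(pitch)+np.array([0,0,np.sin(pitch)]); up=np.cross(n,ax); up=up*np.sign(up[2]); ce=m+d*off+[0,0,.035]
    X=[ce+ax*.0375+up*.011, ce-ax*.0375+up*.011, ce-ax*.0375-up*.011]+[ce+k*ax*.0375+w*n for k in (1,-1) for w in (.0106,-.0106)]
    print(off,pitch,proj(c,X).round(1).tolist())
for v in (75,85,95,140,150): print(v,im[v,300:338].mean(1).round().astype(int).tolist())
print('col',im[64:76,319].mean(1).round().tolist(),im[148:168,319].mean(1).round().tolist())
cv2.imwrite('pics/w24c.png',cv2.resize(im[60:170,280:360],(436,600),interpolation=3))
E
```

```text
0.008 0 [[318.0, 71.7], [317.9, 162.1], [317.9, 157.8], [305.5, 72.4], [330.5, 72.5], [306.2, 159.9], [329.6, 159.9]]
0.008 0.05 [[318.0, 72.3], [317.9, 162.3], [317.9, 156.8], [305.5, 72.4], [330.6, 72.4], [306.3, 159.4], [329.5, 159.5]]
0.008 0.1 [[318.0, 73.1], [317.9, 162.3], [317.9, 155.8], [305.4, 72.4], [330.7, 72.4], [306.4, 158.9], [329.5, 159.0]]
0.01 0 [[318.0, 69.1], [317.9, 159.9], [317.9, 155.7], [305.5, 69.9], [330.6, 70.0], [306.2, 157.7], [329.6, 157.7]]
0.01 0.05 [[318.0, 69.7], [317.9, 160.0], [317.9, 154.7], [305.4, 69.9], [330.6, 69.9], [306.3, 157.3], [329.6, 157.3]]
0.01 0.1 [[318.0, 70.4], [317.9, 160.1], [317.9, 153.7], [305.4, 69.9], [330.7, 69.9], [306.3, 156.8], [329.5, 156.8]]
0.012 0 [[318.0, 66.5], [317.9, 157.6], [317.9, 153.5], [305.5, 67.4], [330.6, 67.5], [306.2, 155.5], [329.6, 155.5]]
0.012 0.05 [[318.0, 67.1], [317.9, 157.8], [317.9, 152.6], [305.4, 67.3], [330.6, 67.4], [306.3, 155.1], [329.6, 155.1]]
0.012 0.1 [[318.0, 67.8], [317.9, 157.9], [317.9, 151.6], [305.3, 67.4], [330.7, 67.4], [306.3, 154.6], [329.5, 154.6]]
75 [94, 92, 93, 99, 106, 1
[... 459 characters left out ...]
 234, 230, 226, 220, 216, 213, 207, 196, 189, 178, 160, 140, 118, 102, 102, 101, 103, 107]
140 [231, 203, 190, 191, 191, 190, 201, 216, 228, 235, 236, 236, 238, 239, 241, 240, 240, 238, 234, 232, 229, 224, 221, 216, 212, 206, 197, 190, 177, 160, 168, 220, 240, 241, 242, 242, 243, 244]
150 [103, 102, 102, 102, 102, 99, 166, 213, 229, 236, 236, 237, 240, 241, 241, 241, 241, 237, 234, 231, 229, 223, 221, 216, 211, 204, 194, 184, 174, 156, 134, 109, 99, 95, 100, 103, 105, 101]
col [106.0, 106.0, 102.0, 104.0, 106.0, 194.0, 230.0, 236.0, 237.0, 238.0, 237.0, 236.0] [231.0, 231.0, 231.0, 231.0, 229.0, 231.0, 230.0, 230.0, 231.0, 231.0, 230.0, 193.0, 121.0, 90.0, 94.0, 94.0, 91.0, 93.0, 87.0, 91.0]
```

View pics/w24c.png

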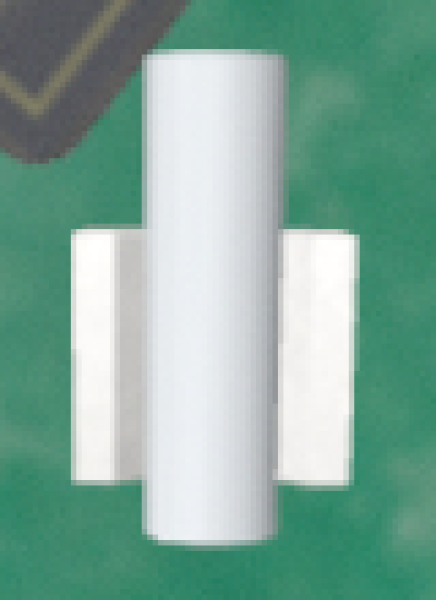

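```bash
python3 - <<'E'
from h import *
print(plan([.52,-.15,.22],Rd(-80)))
E
```

```text
([-0.0114, 0.1439, -0.409], [0.1745, 0.0003, 0.0018])
```

drive_tool --moves '[[[0,0.018,-0.05,0.02,0,0,0],[-0.005,0.036,-0.1,0.04,0,0,0],[-0.01,0.054,-0.155,0.06,0,0,0],[-0.011,0.072,-0.21,0.08,0,0,0],[-0.011,0.09,-0.26,0.1,0,0,0]]]'

```text
clock: 29.0
tcp_pos: [0.5188, 0.0058, 0.2182]
orientation: [0.435, -0.557, 0.435, 0.558]
wrist_force: [0.2, -0.3, -0.1]
finger_gap: 0.0856
```

drive_tool --moves '[[[0,0.018,-0.045,0.02,0,0,0],[0,0.035,-0.09,0.04,0,0,0],[0,0.044,-0.13,0.06,0,0,0],[0,0.044,-0.14,0.07,0,0,0],[0,0.044,-0.14,0.07,0,0,0]]]'

```text
clock: 29.62
tcp_pos: [0.5097, -0.1412, 0.2168]
orientation: [0.454, -0.541, 0.454, 0.543]
wrist_force: [1.0, 0.2, 0.3]
finger_gap: 0.0854
```

```bash
python3 - <<'E'
from h import *
s=st();print(s['tcp_pos'],s['clock'])
im=cams.read_camera('wrist'); cv2.imwrite('pics/w25.png',im)
c=cam('wrist',s)
r=finder.regions_of('wrist','tube_center')[0]; print(r['conf'],r['point'])
ys,xs=np.nonzero(r['pixels']); L=np.array([[xs[ys==v].min(),xs[ys==v].max(),v] for v in range(ys.min()+8,ys.max()-8)],float)
P=atz(c,np.c_[(L[:,0]+L[:,1])/2,L[:,2]],.057);k=np.polyfit(P[:,1],P[:,0],1);print('x at -.1864',np.polyval(k,-.1864),'yaw',np.degrees(np.arctan2(-1,-k[0])),ys.min(),ys.max())
np.save('d.npy',0)
E
```

```text
[ 0.50965181 -0.14123954  0.21681148] 29.625
0.96 [313.1, 127.5]
x at -.1864 0.5221156080157704 yaw -82.56266709646609 14 247
```

View pics/w25.png

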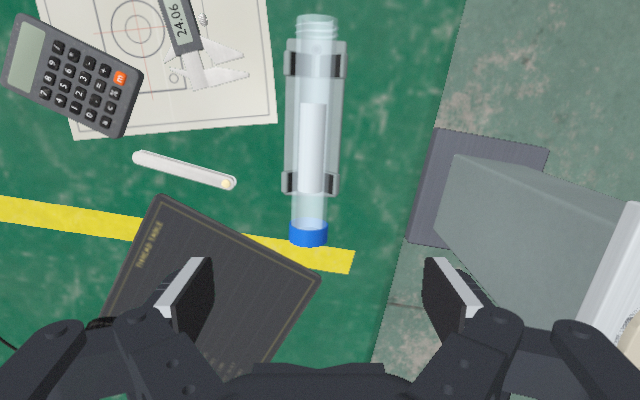

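```bash
python3 -c "
from h import *
print(env.hand_in())"
```

```text
the job is handed in; nothing more can be done
None
```

I carried out the whole job and handed it in at about 30 s of the 67 s allowed; no verdict was reported.

**What I did**
- **Tipping:** I lifted the tube and tipped it in short pulses, up to about 18°. The first pin stopped with about 26–27 mm sticking out. The tube then went back in the V stand with the pin still out.
- **Placing the pin:** I drew the pin out level and laid it in the groove of the larger grey V block. That block measured 45 × 40 mm. I passed over the pink, blue and green blocks and the small grey one.

**What the last checks showed**
- **Pin in the groove:** it lies level, about 10 mm off the block's middle (limit 18 mm) and turned by about 0.01 rad (limit 0.08). Its centring across the groove looked right in the close picture, but I did not work out a figure.
- **V block:** it stands upright and the gripper is clear of everything.
- **Tube in the stand:** at mid-stand its axis is where it was at the start, to within 1 mm across. Its angle is the same, −82.6°. It sits about 10 mm from the stand's middle along the Vs, where it lay at first.
- **Second pin:** it lies inside the tube, near mid-length. I judged this from the picture only.
- **Cap, feeler gauge and caliper:** I saw no sign that they moved, but I did not measure them.

**One reading that disagreed:** just after release, the pin's front end looked about 6% wider than before, as if it had tilted up. The picture from above fitted a level pin, so I left it.

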